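# Clip the lid onto a rock sample box

## Robot

A 6-joint arm with a two-finger parallel gripper is mounted at the origin on the work surface. World frame = base frame: x ahead of the robot, y to its left, z up, the work surface at z = 0. Lengths are in m, angles in rad, forces in N, time in s.
With the tool pointing down it reaches from about 0.35 to 1 m from the base axis. Payload 7.1 kg.
Tool frame: the origin (TCP) lies at the centre of the arm's flange, where the gripper is bolted on; the fingertips stand 173 mm ahead of it and the grasp point (between the pads) lies 155 mm ahead of it; z points along the fingers, y is the direction in which the jaws open and shut (so a half turn about z gives the same grasp; the last joint's range is limited). The gripper opens to 85 mm and grips with 20 to 120 N. Pads are 22 mm wide; open, the fingers measure 114 mm over their backs; the gripper's body (76 mm by 85 mm) begins 54 mm behind the grasp point. The pads swing forward as they close: fully open they stand 13 mm farther back than shut.
Start: joints at [-1.247, 0.423, 1.63, -0, 1.089, -0.019], TCP at [0.21, -0.589, 0.405] pointing down, gripper open.
Joint ranges: [-3, 3], [-0.9, 2.11], [0.09, 2.58], [-1.31, 4.45], [0.11, 2.69], [-2.54, 2.54]. Speed limits (rad/s): [2.39, 2.39, 3.01, 3.14, 3.14, 3.14].

## Interface

Orientations are given as a unit quaternion [w, x, y, z].
In Python, from rig import sensors, grab_frame, bot, models gives the robot as it stands. The module is installed in compiled form; this text tells all that it offers.
- The arm moves only by the shell command python3 -m jog 'ROWS' [FORCE]. ROWS is JSON, a list of rows, each a list of 3 entries, a list of its own where there are three numbers: the closure in counts, from 0 (fully open) to 255 (shut), then the shift along the tool's x, y, z in cm, then the turn, a rotation vector about the tool's x, y, z in degrees. A call has 1 to 5 rows; each row is the pose to reach, as a shift and turn from the pose commanded when the call began, along the tool's axes at that moment; what a row does not reach only later rows make up. A row lasts 1/8 s, in which the tool goes at most 62.5 mm and 10.7 degrees, less where a joint would pass 70% of its speed; a pose out of reach is approached as far as the arm can. A call with a gripper value outside its range is refused whole. The fingers move at their own pace and stop on an object; FORCE is the grip in N (left out, the last holds). Time passes only in rows, so rows that repeat a pose let the fingers close. It gives the time, the measured TCP pose, the force and the opening at its end, in the units of the state.
- sensors.observe(): the state, without advancing time (a new reading comes with each control period).
- grab_frame(name): name is "scene" or "top"; returns a dict with "color" (384x512x3 uint8, red, green, blue), "K" (3x3 intrinsics, pixels), "view" (4x4, takes a point from world to camera coordinates). Camera axes: x right, y up, looking along -z (the intrinsics and any distortion apply to the point x, -y, -z); pixel columns grow to the right and rows downward; lengths in m; the calibration is good to about 2 mm. A picture is of the moment at which its call begins. There is no depth.
- bot.sign_off(): hands the job in, once; it reports no verdict.
Trained networks look in the newest picture that a camera, given by its name, has taken for a name from the list of things; names that differ only in an ending like _2 or _b are one class to them, and where a whole thing is asked for, a point or a joint stands for the part that bears it (a point fixed in the world has none). Each returns a list of dicts, best first, with "p" (0 to 1); they miss things now and then, are a little off and sometimes report something else, mostly with a low value. They report only what shows in the picture. A call takes as long as a camera call. They do not tell look-alikes from the thing itself.
- models.spot_in(thing, camera): "centre" ([x, y, z] in m, in world coordinates, good to about 4 mm: the middle of the surface that is visible of it).
- models.tip_of(thing, camera): "centre" ([x, y, z] in m, in world coordinates, good to about 4 mm: a listed point, or the origin of a listed thing).
The state is a dict: "clock": time; "q": joint angles; "qd": joint speeds; "joint_torque": joint torques, N m; "ee_pos": TCP position; "orientation": TCP orientation; "contact_force": force on the tool from outside, world axes, zero at the start; "wrist_torque": the same for the moment, N m; "opening": finger opening in m.
Only numpy, scipy, OpenCV 4.12 (cv2) and the standard library are available. Lean on these libraries where they do the work, as an engineer would, in place of code of your own. Each camera call takes 0.05 s, during which the arm holds its last target.

## Task

Put the lid on the open rock-sample box, the way round that fits, and lock it: fold down each of the four hinged wings around its edge and press it in against the box until it snaps home and stays. Press firmly enough for the click but do not force the wings, which are brittle, and leave the other things on the bench where they are.

Things in the scene. Friction and masses are not known exactly. Their poses are not given: they have to be found in the camera images.
- box: Open milky-white sample box of stiff plastic, 100 mm (x) by 132 mm (y) outside, 75 mm tall, inside mouth 94 by 126 mm; rocks inside stay below 56 mm. Heavy, fixed on the bench. Origin: centre of its underside; z up; long sides along y. Outside each wall, 18 mm below the rim, runs a narrow springy snap ridge, standing 9 mm out.
- box_mouth (a point): Centre of the box's mouth at the height of the rim's top (75 mm above the bench); axes as the box's.
- lid_grip (a point): Middle of the carrying bar of the loose lid (about 220 g with its wings), 29 mm above the lid's underside. The bar is 20 mm wide (lid x), 78 mm long (lid y); its top is 11 mm above this point, the lid plate's top 13 mm below. z up; the lid's long side is y. The lid fits the box two ways, half a turn apart; seated, this point is 19 mm above box_mouth.
- lid_seat (a point): Middle of the underside of the lid's plate (120 mm in x, 152 mm in y, 6 mm thick), 19 mm below lid_grip, axes as the lid's; meets box_mouth when seated. Below the plate a tapered plug 10 mm deep goes into the mouth with 1 mm to spare on each side at the plate, 3.5 mm at its foot. Fingers that rub upward on a wing can lift the lid out of line: press in and a little down.
- hinge_long_a (a point): Middle of the hinge line of the snap wing on the lid's +x side, 61 mm out from the lid's centre, 16 mm below lid_grip (3 mm above box_mouth when seated); axes as the lid's. The wing is a flap 70 mm along the edge, 38 mm long from hinge to end, 3 mm thick, with a hook under it; it stands straight out (light hinge spring, 0.02 N m/rad).
- wing_long_a (a joint): Angle of that wing (on the lid's +x side): 0 straight out, 1.57 hanging straight down at the box. To lock, fold it down and push its lower part (24 to 36 mm below the hinge) in toward the wall: near 1.4 rad some 5 to 11 N must be overcome, then it clicks, stops at the wall and stays at about 1.5 to 1.6. Let go before the click, it springs open.
- hinge_long_b (a point): Middle of the hinge line of the snap wing on the lid's -x side, 61 mm out from the lid's centre, 16 mm below lid_grip (3 mm above box_mouth when seated); axes as the lid's. The wing is a flap 70 mm along the edge, 38 mm long from hinge to end, 3 mm thick, with a hook under it; it stands straight out (light hinge spring, 0.02 N m/rad).
- wing_long_b (a joint): Angle of that wing (on the lid's -x side): 0 straight out, 1.57 hanging straight down at the box. To lock, fold it down and push its lower part (24 to 36 mm below the hinge) in toward the wall: near 1.4 rad some 5 to 11 N must be overcome, then it clicks, stops at the wall and stays at about 1.5 to 1.6. Let go before the click, it springs open.
- hinge_short_a (a point): Middle of the hinge line of the snap wing on the lid's +y side, 77 mm out from the lid's centre, 16 mm below lid_grip (3 mm above box_mouth when seated); axes as the lid's. The wing is a flap 52 mm along the edge, 38 mm long from hinge to end, 3 mm thick, with a hook under it; it stands straight out (light hinge spring, 0.02 N m/rad).
- wing_short_a (a joint): Angle of that wing (on the lid's +y side): 0 straight out, 1.57 hanging straight down at the box. To lock, fold it down and push its lower part (24 to 36 mm below the hinge) in toward the wall: near 1.4 rad some 5 to 11 N must be overcome, then it clicks, stops at the wall and stays at about 1.5 to 1.6. Let go before the click, it springs open.
- hinge_short_b (a point): Middle of the hinge line of the snap wing on the lid's -y side, 77 mm out from the lid's centre, 16 mm below lid_grip (3 mm above box_mouth when seated); axes as the lid's. The wing is a flap 52 mm along the edge, 38 mm long from hinge to end, 3 mm thick, with a hook under it; it stands straight out (light hinge spring, 0.02 N m/rad).
- wing_short_b (a joint): Angle of that wing (on the lid's -y side): 0 straight out, 1.57 hanging straight down at the box. To lock, fold it down and push its lower part (24 to 36 mm below the hinge) in toward the wall: near 1.4 rad some 5 to 11 N must be overcome, then it clicks, stops at the wall and stays at about 1.5 to 1.6. Let go before the click, it springs open.
- rock_sample: Bystander: dark grey rock, 60 mm across, 44 mm tall. Origin: centre of its underside.
- vial: Bystander: small jar with black cap, 40 mm across, 62 mm tall. Origin: centre of its underside.
- petri: Bystander: glass dish, 94 mm across, 17 mm tall. Origin: centre of its underside.
- core_plug: Bystander: short brown rock cylinder, 38 mm across, 52 mm tall, upright. Origin: centre of its underside.
- loupe: Bystander: hand lens, 48 mm round with a 60 mm steel case. Origin: centre of its underside.
- marker: Bystander: pen, 115 mm long. Origin: centre of its underside.
- slab: Bystander: flat dark rock 85 by 60 by 18 mm. Origin: centre of its underside.
There are look-alikes about, which are no part of the job. What is meant by the part that bears lid_grip is not blue or yellow, and is the larger of those in its own colour.

How it is judged:
On the way:
1. the lid sits on the box, its plug in the mouth and its plate on the rim all round (z of lid_seat in the frame of box_mouth between -0.004 and 0.003 m and horizontal distance between lid_seat and box_mouth below 0.005 m and angle between the y axis of lid_seat and the y axis of box_mouth, either way round below 0.06 rad and angle between the z axis of lid_seat and the z axis of box_mouth, either way round below 0.05 rad), for 0.2 s.
At the end, for the whole second after the job is handed in: The lid sits at rest on the box's rim (plate within 3 mm of the rim, centred within 5 mm, square within 0.06 and level within 0.05 rad), and all four wings are snapped shut (each standing beyond 1.45 rad) (all of step 1 and value of joint each of wing_long_a, wing_long_b, wing_short_a, wing_short_b above 1.45 rad and linear speed of lid below 0.01 m/s); the robot touches nothing.
It fails at once if a wing is pressed with more than 40 N (contact force between the fingers and wing_long_a above 40 N or contact force between the fingers and wing_long_b above 40 N or contact force between the fingers and wing_short_a above 40 N or contact force between the fingers and wing_short_b above 40 N).
It fails at once if a bystander is moved by more than 25 mm (distance of any of rock_sample, vial, petri, core_plug, loupe, marker, slab from where it was at the start of the episode above 0.025 m).
It also fails if it takes over 67 s, if anything falls off the work surface, if the arm or the gripper's body presses on something with over 40 N, if the wrist force passes 120 N, or if a joint passes its speed limit or range.

## Working session

There is one attempt and no reset: what is moved stays moved. The work goes in short steps, Python scripts to look and compute and a shell command to move; the robot and the scene stay as the last step left them, time stands still between calls to the robot, and variables do not carry over. Pictures are saved under pics/ and viewed, and the job is handed in when it is done.

```bash
mkdir -p pics; ls; python3 - <<'E'
from rig import sensors, grab_frame, bot, models
import cv2
print(sensors.observe())
for n in ["scene","top"]:
    f=grab_frame(n); cv2.imwrite(f"pics/{n}0.png",f["color"][:,:,::-1]); print(n,f["K"],f["view"])
for n in ["top","scene"]:
    for t in ["box","box_mouth","lid_grip","lid_seat","hinge_long_a","hinge_short_a"]:
        print(n,t,[(round(d["p"],2),[round(float(v),3) for v in d["centre"]]) for d in models.tip_of(t,n)])
print(sensors.observe()["clock"])
E
```

```text
pics
{'clock': 0.0, 'q': array([-1.24697200e+00,  4.23873598e-01,  1.63069273e+00, -5.52539170e-06,
        1.08861234e+00, -1.89532514e-02]), 'qd': array([-0.00040369, -0.00067701, -0.00037017, -0.00045205,  0.00077445,
       -0.00020555]), 'joint_torque': array([ 3.38268510e-03, -5.57382882e+01, -2.81743616e+01,  1.90201822e-04,
        7.37245049e-03, -4.96698107e-06]), 'ee_pos': array([ 0.21002747, -0.5883573 ,  0.40392395]), 'orientation': array([-7.83440267e-04,  9.85348329e-01,  1.70552164e-01, -1.22833213e-04]), 'contact_force': array([ 0.1061197 , -0.53001879,  0.4452331 ]), 'wrist_torque': array([-0.03023532,  0.03078678,  0.04386092]), 'opening': 0.08572868893442155}
scene [[417.77901191   0.         257.09236585]
 [  0.         417.77901191 195.42959314]
 [  0.           0.           1.        ]] [[ 0.34632925  0.93781233 -0.02375037 -0.20664363]
 [-0.54800692  0.22279482  0.80625733  0.23430972]
 [ 0.76140953 -0.26621513  0.59108801 -1.83898056]
 [ 0.          0.          0.          1.        ]]
top [[446.99922241   0.         263.19949133]
 [  0.         446.99922241 
[... 1550 characters left out ...]
 0.01]), (0.78, [0.631, 0.541, 0.011]), (0.77, [0.566, 0.176, 0.008]), (0.66, [0.25, 0.374, 0.006]), (0.57, [0.583, 0.252, 0.015])]
scene hinge_long_a [(0.91, [0.692, 0.528, 0.014]), (0.81, [0.353, 0.213, 0.008]), (0.72, [0.24, 0.33, 0.013]), (0.71, [0.26, 0.415, 0.012]), (0.68, [0.302, 0.146, 0.012]), (0.59, [0.622, 0.162, 0.012]), (0.58, [0.501, 0.19, 0.012]), (0.56, [0.574, 0.56, 0.014])]
scene hinge_short_a [(0.98, [0.646, 0.617, 0.012]), (0.89, [0.542, 0.102, 0.011]), (0.88, [0.301, 0.365, 0.011]), (0.82, [0.195, 0.384, 0.006]), (0.81, [0.371, 0.143, 0.008]), (0.78, [0.619, 0.469, 0.014]), (0.68, [0.287, 0.215, 0.014]), (0.59, [0.581, 0.252, 0.016]), (0.38, [0.777, -0.172, -0.001])]
0.7
```

View pics/top0.png

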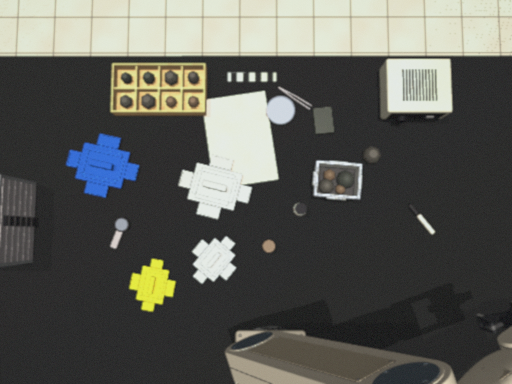

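View pics/scene0.png

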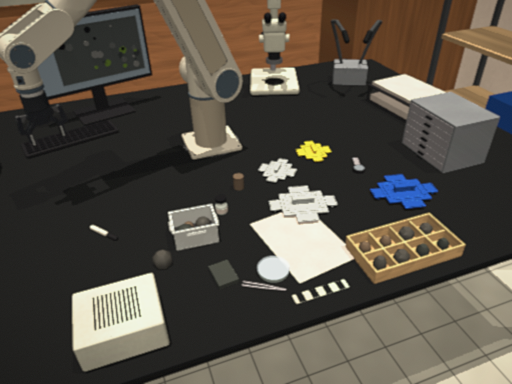

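```bash
cat > h.py <<'E'
import numpy as np, cv2
from rig import sensors, grab_frame, bot, models
from scipy.spatial.transform import Rotation as R
def proj(f,P):
    P=np.atleast_2d(P); c=P@f["view"][:3,:3].T+f["view"][:3,3]
    q=np.c_[c[:,0],-c[:,1],-c[:,2]]@f["K"].T
    return q[:,:2]/q[:,2:]
def rect(hx,hy,z): return np.array([[hx,hy,z],[-hx,hy,z],[-hx,-hy,z],[hx,-hy,z]])
def place(P,x,y,yaw,z=0):
    return P@R.from_euler('z',yaw).as_matrix().T+[x,y,z]
def crop(f,u,v,w,h,s,name,polys=()):
    u0,v0=int(u-w/2),int(v-h/2)
    im=f["color"][max(v0,0):v0+h,max(u0,0):u0+w,::-1]
    im=cv2.resize(im,None,fx=s,fy=s,interpolation=cv2.INTER_CUBIC)
    for P,col in polys:
        q=((proj(f,P)-[max(u0,0),max(v0,0)]+.5)*s).astype(int)
        cv2.polylines(im,[q],True,col,1)
    cv2.imwrite("pics/"+name,im)
    return im
E
python3 - <<'E'
from h import *
import itertools
box=(0.578,-0.207,np.deg2rad(0)); lid=(0.562,0.177,np.deg2rad(-15))
ims=[]
for n in ["top","scene"]:
    f=grab_frame(n)
    L=[(place(rect(.06,.076,.016),*lid),(0,0,255)),(place(rect(.01,.039,.04),*lid),(255,0,0))]
    B=[(place(rect(.05,.066,.075),*box),(0,0,255)),(place(rect(.047,.063,.075),*box),(0,255,0))]
    for o,P,t in ((lid,L,'lid'),(box,B,'box')):
        u,v=proj(f,[o[0],o[1],.04])[0]
        ims.append(crop(f,u,v,90,70,4,f"c_{t}_{n}.png",P))
cv2.imwrite("pics/c1.png",np.vstack([np.hstack(ims[:2]),np.hstack(ims[2:])]))
# yaw from networks
def med(t,n): return [(d["p"],d["centre"]) for d in models.tip_of(t,n)]
for n in["top","scene"]:
    f=[p for _,p in med("hinge_short_a",n) if .05<p[1]<.3 and p[0]>.45]
    g=[p for _,p in med("hinge_long_a",n) if .05<p[1]<.3 and p[0]>.45]
    print(n,np.round(f,3).tolist(),np.round(g,3).tolist())
for t in ["rock_sample","vial","petri","core_plug","loupe","marker","slab"]:
    print(t,[(round(d["p"],2),np.round(d["centre"],3).tolist()) for d in models.tip_of(t,"top")[:2]])
E
```

```text
top [[0.542, 0.104, 0.018], [0.582, 0.253, 0.012]] [[0.622, 0.166, 0.011]]
scene [[0.583, 0.252, 0.016], [0.541, 0.104, 0.01]] [[0.621, 0.161, 0.017], [0.504, 0.191, 0.015]]
rock_sample [(0.65, [0.663, -0.326, -0.001]), (0.51, [0.49, -0.096, 0.002])]
vial [(0.48, [0.494, -0.097, 0.002])]
petri [(0.74, [0.812, -0.034, 0.001]), (0.59, [0.624, 0.161, 0.012])]
core_plug [(0.59, [0.375, 0.006, -0.001])]
loupe []
marker [(0.63, [0.667, -0.329, 0.0]), (0.59, [0.459, -0.486, 0.002])]
slab [(0.9, [0.777, -0.178, -0.004])]
```

View pics/c1.png

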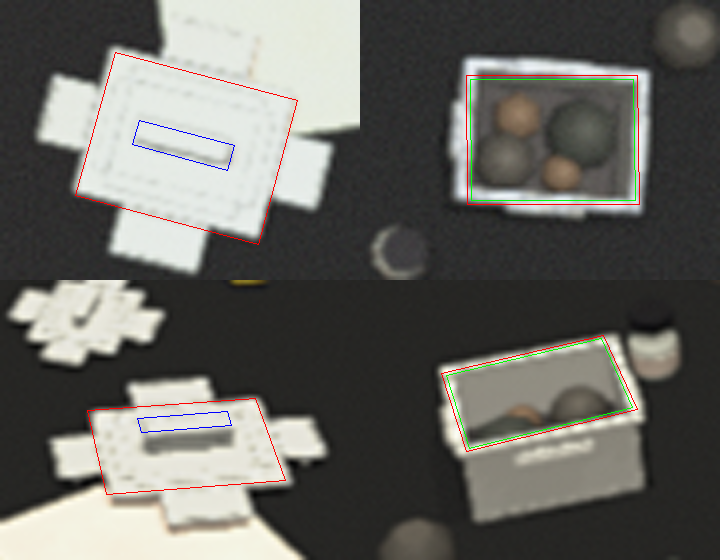

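```bash
cat > ov.py <<'E'
from h import *
import sys
x,y,yaw=map(float,sys.argv[1:4]); box=(x,y,np.deg2rad(yaw))
ims=[]
for n in ["top","scene"]:
    f=grab_frame(n)
    P=[(place(rect(.05,.066,.075),*box),(0,0,255)),(place(rect(.047,.063,.075),*box),(0,200,0)),(place(rect(.05,.066,0),*box),(255,0,0))]
    u,v=proj(f,[.58,-.21,.04])[0]
    a=crop(f,u,v,66,66,6,"x.png"); b=crop(f,u,v,66,66,6,"x.png",P)
    ims.append(np.hstack([a,b]))
cv2.imwrite(sys.argv[4],cv2.resize(np.vstack(ims),(600*792//792,600)))
E
python3 ov.py 0.582 -0.211 -3.5 pics/b1.png
```

```text
(no output)
```

View pics/b1.png

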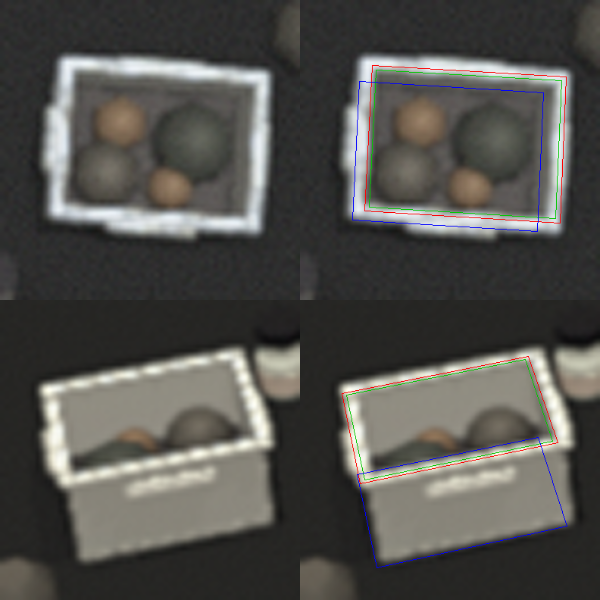

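```bash
cat > fitbox.py <<'E'
from h import *
from scipy.optimize import least_squares
def ringpix(f,thr=None):
    u,v=proj(f,[.58,-.21,.06])[0]; w=36
    u0,v0=int(u-w),int(v-w)
    g=f["color"].max(2)[v0:v0+2*w,u0:u0+2*w].astype(float)
    return u0,v0,g
def bp(f,uv,z):  # backproject to plane z
    K,V=f["K"],f["view"]; c=np.c_[uv,np.ones(len(uv))]@np.linalg.inv(K).T
    d=np.c_[c[:,0],-c[:,1],-c[:,2]]@V[:3,:3]; o=-V[:3,:3].T@V[:3,3]
    return o+d*((z-o[2])/d[:,2])[:,None]
if __name__=="__main__":
    pts=[];tag=[]
    for i,n in enumerate(["top","scene"]):
        f=grab_frame(n);u0,v0,g=ringpix(f)
        ok=g>(175 if n=="top" else 190); vv,uu=np.nonzero(ok)
        cv2.imwrite(f"pics/m{n}.png",cv2.resize((ok*255).astype(np.uint8),None,fx=5,fy=5,interpolation=0))
        P=bp(f,np.c_[uu+u0,vv+v0].astype(float),.075)[:,:2]
        pts.append(P)
    def res(p,P):
        c,s=np.cos(p[2]),np.sin(p[2]); q=np.abs((P-p[:2])@np.array([[c,-s],[s,c]]))-[.0485,.0645]
        out=np.maximum(q,0); return (np.where((q>0).any(1),np.hypot(*out.T),-q.max(1)))*1000
    for P in pts+[np.vstack(pts)]:
        r=least_squares(res,[.58,-.21,-.06],args=(P,),loss="soft_l1",f_scale=2.)
        print(len(P),np.round(r.x,4),np.rad2deg(r.x[2]),r.cost/len(P))
E
python3 fitbox.py
python3 -c "
import cv2,numpy as np
cv2.imwrite('pics/m.png',np.hstack([cv2.imread('pics/mtop.png'),cv2.imread('pics/mscene.png')]))"
```

```text
431 [ 0.5815 -0.2066 -0.0747] -4.27840732194153 4.529669790229394
272 [ 0.583  -0.2062 -0.091 ] -5.213316340749418 8.96158311868168
703 [ 0.5821 -0.2064 -0.0812] -4.651288640445926 6.298650819296976
```

View pics/m.png

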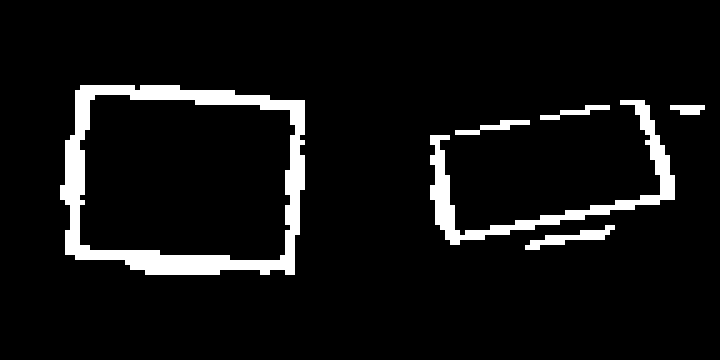

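```bash
cat >> fitbox.py <<'E'
    print("trimmed, free size")
    def res2(p,P):
        c,s=np.cos(p[2]),np.sin(p[2]); q=np.abs((P-p[:2])@np.array([[c,-s],[s,c]]))-[p[3],p[4]]
        out=np.maximum(q,0); return (np.where((q>0).any(1),np.hypot(*out.T),-q.max(1)))*1000
    for P in pts+[np.vstack(pts)]:
        x=np.array([.582,-.2065,-.08,.0485,.0645])
        for t in (12,8,5,4,4):
            k=np.abs(res2(x,P))<t
            x=least_squares(res2,x,args=(P[k],),loss="soft_l1",f_scale=1.,x_scale=[.01,.01,.1,.01,.01]).x
        print(k.sum(),len(P),np.round(x,4),np.rad2deg(x[2]))
E
python3 fitbox.py; python3 ov.py 0.582 -0.207 -4.5 pics/b2.png
```

```text
437 [ 0.5816 -0.2066 -0.0753] -4.31445829273671 4.574420382719908
272 [ 0.5829 -0.2062 -0.09  ] -5.157948070155498 8.859833649880962
709 [ 0.5821 -0.2065 -0.081 ] -4.640692359437779 6.266419328824336
trimmed, free size
364 437 [ 0.5821 -0.207  -0.0764  0.051   0.0674] -4.377067436201245
212 272 [ 0.5814 -0.2061 -0.0801  0.0505  0.0663] -4.590725181601314
558 709 [ 0.5819 -0.2067 -0.0778  0.0508  0.067 ] -4.455697560838835
```

View pics/b2.png

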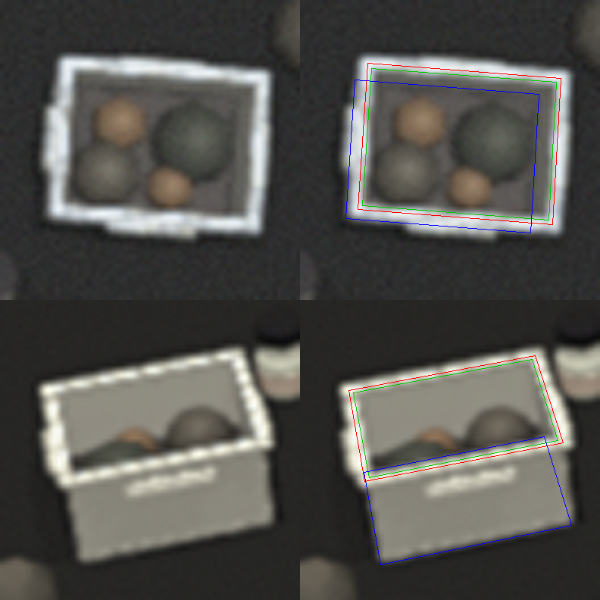

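```bash
cat > goal.py <<'E'
from h import *
import sys
# goal.py x y z jaw_deg : delta from measured pose (tool-down goal, tool y axis at world angle jaw_deg)
def delta(x,y,z,jaw,s=None):
    s=s or sensors.observe(); q=s["orientation"]; Rm=R.from_quat([q[1],q[2],q[3],q[0]])
    b=[R.from_matrix(np.array([[-np.sin(np.deg2rad(j)),np.cos(np.deg2rad(j)),0],[np.cos(np.deg2rad(j)),np.sin(np.deg2rad(j)),0],[0,0,-1]]).T) for j in (jaw,)]
    d=Rm.inv().apply(np.array([x,y,z])-s["ee_pos"])
    t=(Rm.inv()*b[0]).as_rotvec(degrees=True)
    return d*100,t
def state():
    s=sensors.observe(); q=s["orientation"]; M=R.from_quat([q[1],q[2],q[3],q[0]]).as_matrix()
    print("t",round(s["clock"],2),"pos",np.round(s["ee_pos"],4),"jaw",round(np.rad2deg(np.arctan2(M[1,1],M[0,1])),2),"q6",round(s["q"][5],2),"F",np.round(s["contact_force"],1),"op",round(s["opening"],4))
if __name__=="__main__":
    state(); d,t=delta(*map(float,sys.argv[1:5])); print("shift",np.round(d,2),"turn",np.round(t,1))
E
python3 goal.py .562 .1775 .30 -14.8
```

```text
t 1.75 pos [ 0.2101 -0.5886  0.4047] jaw -70.36 q6 -0.02 F [-1.2  0.3 -0.6] op 0.0856
shift [ 58.89 -60.33  10.47] turn [  0.    0.  -55.6]
```

Candidates for the lid in the top picture: the blue one at (102,166), the large white one at (215,186), the small white one at (214,260) and the yellow one at (153,285). The description rules out blue and yellow and asks for the larger of its colour, so it's the large white one. The crop in c1 shows it: its four wings and bar line up with the 120x152 outline at yaw -15°.

```bash
python3 -m jog '[[0,[58.9,-60.3,10.5],[0,0,-55.6]],[0,[58.9,-60.3,10.5],[0,0,-55.6]],[0,[58.9,-60.3,10.5],[0,0,-55.6]],[0,[58.9,-60.3,10.5],[0,0,-55.6]],[0,[58.9,-60.3,10.5],[0,0,-55.6]]]'; python3 goal.py .562 .1775 .30 -14.8
```

```text
clock: 2.38
ee_pos: [0.3401, -0.3052, 0.3662]
orientation: [0.001, 0.8, 0.6, 0.0]
contact_force: [1.1, 0.4, 0.1]
opening: 0.0856
t 2.38 pos [ 0.3401 -0.3052  0.3662] jaw -16.32 q6 -0.47 F [1.1 0.4 0.1] op 0.0856
shift [52.56  7.72  6.61] turn [ 0.1  0.  -1.5]
```

```bash
python3 -m jog '[[0,[52.5,7.7,6.6],[0,0,-1.5]],[0,[52.5,7.7,6.6],[0,0,-1.5]],[0,[52.5,7.7,6.6],[0,0,-1.5]],[0,[52.5,7.7,6.6],[0,0,-1.5]],[0,[52.5,7.7,6.6],[0,0,-1.5]]]'; python3 goal.py .562 .1775 .22 -14.8
```

```text
clock: 3.0
ee_pos: [0.4714, -0.0238, 0.3276]
orientation: [0.0, 0.794, 0.608, 0.0]
contact_force: [1.7, -0.9, 0.9]
opening: 0.0857
t 3.0 pos [ 0.4714 -0.0238  0.3276] jaw -15.14 q6 0.19 F [ 1.7 -0.9  0.9] op 0.0857
shift [21.79  3.48 10.77] turn [ 0.1 -0.  -0.3]
```

```bash
python3 -m jog '[[0,[21.8,3.5,5],[0,0,-0.3]],[0,[21.8,3.5,8],[0,0,-0.3]],[0,[21.8,3.5,10.8],[0,0,-0.3]],[0,[21.8,3.5,10.8],[0,0,-0.3]],[0,[21.8,3.5,10.8],[0,0,-0.3]]]'; python3 goal.py .562 .1775 .193 -14.8
```

```text
clock: 3.62
ee_pos: [0.5614, 0.1782, 0.2165]
orientation: [-0.001, 0.791, 0.611, -0.001]
contact_force: [-0.1, -0.2, -0.5]
opening: 0.0853
t 3.62 pos [0.5614 0.1782 0.2165] jaw -14.63 q6 0.54 F [-0.1 -0.2 -0.5] op 0.0853
shift [-0.05  0.08  2.35] turn [-0.2  0.1  0.2]
```

```bash
python3 - <<'E'
from h import *
ims=[]
for n in ["top","scene"]:
    f=grab_frame(n); u,v=proj(f,[.562,.1775,.05])[0]; ims.append(crop(f,u,v,100,75,4,"x.png"))
cv2.imwrite("pics/g1.png",np.hstack(ims))
E
python3 goal.py .562 .1775 .193 -14.8
```

```text
t 3.73 pos [0.561  0.1758 0.219 ] jaw -14.77 q6 0.54 F [-0.3 -0.1 -0.7] op 0.0855
shift [0.2  0.05 2.6 ] turn [-0.1  0.1  0. ]
```

View pics/g1.png

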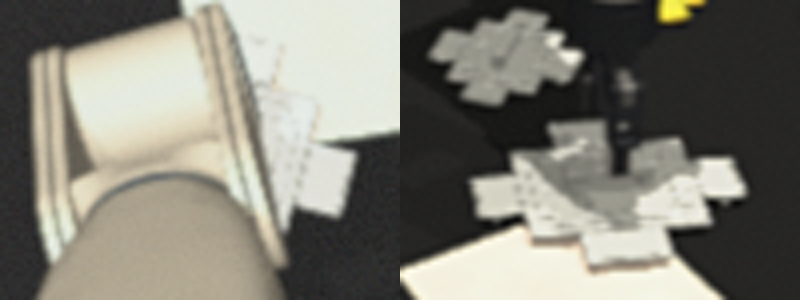

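```bash
python3 -m jog '[[0,[0.1,0.05,1.5],[0,0,0]],[0,[0.1,0.05,2.6],[0,0,0]],[0,[0.1,0.05,2.6],[0,0,0]]]'; python3 goal.py .562 .1775 .193 -14.8
```

```text
clock: 4.1
ee_pos: [0.5616, 0.1755, 0.1928]
orientation: [-0.0, 0.793, 0.609, -0.001]
contact_force: [-0.1, 0.5, -0.3]
opening: 0.0852
t 4.1 pos [0.5616 0.1755 0.1928] jaw -14.91 q6 0.54 F [-0.1  0.5 -0.3] op 0.0852
shift [ 0.21 -0.01 -0.02] turn [-0.1  0.1 -0.1]
```

```bash
python3 -m jog '[[0,[0.2,0,0],[0,0,0]],[255,[0.2,0,0],[0,0,0]],[255,[0.2,0,0],[0,0,0]],[255,[0.2,0,0],[0,0,0]],[255,[0.2,0,0],[0,0,0]]]' 50; python3 goal.py .562 .1775 .193 -14.8
```

```text
clock: 4.72
ee_pos: [0.5627, 0.1784, 0.1938]
orientation: [0.0, 0.792, 0.61, 0.0]
contact_force: [-0.6, 0.3, 2.1]
opening: 0.0187
t 4.72 pos [0.5627 0.1784 0.1938] jaw -14.83 q6 0.55 F [-0.6  0.3  2.1] op 0.0187
shift [-0.1  -0.04  0.08] turn [ 0. -0. -0.]
```

```bash
python3 -m jog '[[255,[0,0,-4],[0,0,0]],[255,[0,0,-9],[0,0,0]],[255,[0,0,-13],[0,0,0]],[255,[0,0,-13],[0,0,0]]]'; python3 goal.py .582 -.207 .315 -4.46
```

```text
clock: 5.22
ee_pos: [0.5636, 0.1786, 0.3267]
orientation: [0.001, 0.793, 0.61, 0.003]
contact_force: [-0.8, -0.8, -3.1]
opening: 0.019
t 5.22 pos [0.5636 0.1786 0.3267] jaw -14.84 q6 0.55 F [-0.8 -0.8 -3.1] op 0.019
shift [-36.8   11.65   1.12] turn [  0.3  -0.2 -10.4]
```

```bash
python3 -m jog '[[255,[-5,1.6,0],[0,0,-3]],[255,[-10,3.2,0],[0,0,-6]],[255,[-15,4.8,0],[0,0,-9]],[255,[-20.3,6.4,0.4],[0,0,-10.4]],[255,[-25.5,8,0.8],[0,0,-10.4]]]';python3 -m jog '[[255,[-5,1.6,0.2],[0,0,0]],[255,[-9,2.9,0.4],[0,0,0]],[255,[-11.3,3.6,0.4],[0,0,0]],[255,[-11.3,3.6,0.4],[0,0,0]],[255,[-11.3,3.6,0.4],[0,0,0]]]'; python3 goal.py .582 -.207 .315 -4.46
```

```text
clock: 5.85
ee_pos: [0.5738, -0.0903, 0.3138]
orientation: [-0.001, 0.734, 0.679, -0.001]
contact_force: [0.3, 1.0, -1.3]
opening: 0.0189
clock: 6.48
ee_pos: [0.6013, -0.2031, 0.3108]
orientation: [-0.001, 0.734, 0.679, -0.0]
contact_force: [0.0, -0.4, -1.0]
opening: 0.0192
t 6.47 pos [ 0.6013 -0.2031  0.3108] jaw -4.42 q6 -0.27 F [ 0.  -0.4 -1. ] op 0.0192
shift [-0.54 -1.9  -0.42] turn [-0.1 -0.   0. ]
```

Now check the lid's pose in the hand.

```bash
python3 -m jog '[[255,[-0.5,-1.9,-0.4],[0,0,0]],[255,[-0.5,-1.9,-0.4],[0,0,0]],[255,[-0.5,-1.9,-0.4],[0,0,0]]]'; cat > heldlid.py <<'E'
from goal import *
state()
s=sensors.observe(); x,y,z=s["ee_pos"]; q=s["orientation"]; M=R.from_quat([q[1],q[2],q[3],q[0]]).as_matrix()
yaw=np.arctan2(M[1,1],M[0,1]); zs=z-.193+.010
ims=[]
for n in ["top","scene"]:
    f=grab_frame(n)
    L=[(place(rect(.06,.076,zs+.006),x,y,yaw),(0,0,255)),(place(rect(.06,.076,zs),x,y,yaw),(0,200,0))]
    for sx,sy,hx,hy in ((.08,0,.019,.035),(-.08,0,.019,.035),(0,.096,.026,.019),(0,-.096,.026,.019)):
        L.append((place(rect(hx,hy,zs+.003)+[sx,sy,0],x,y,yaw),(255,0,0)))
    u,v=proj(f,[x,y,zs])[0]
    ims.append(np.hstack([crop(f,u,v,100,75,4,"x.png"),crop(f,u,v,100,75,4,"x.png",L)]))
    for t in ["lid_grip","lid_seat","hinge_long_a","hinge_short_a"]:
        for d in models.tip_of(t,n):
            if np.hypot(*(d["centre"][:2]-np.array([x,y])))<.12 and d["centre"][2]>.03:
                o=d["centre"]-np.array([x,y,zs]); c,sn=np.cos(yaw),np.sin(yaw)
                print(n,t,round(d["p"],2),"lid-frame mm",np.round(1000*np.array([c*o[0]+sn*o[1],-sn*o[0]+c*o[1],o[2]]),1))
cv2.imwrite("pics/"+__import__("sys").argv[1],np.vstack(ims))
E
python3 heldlid.py h1.png
```

```text
clock: 6.85
ee_pos: [0.5828, -0.2067, 0.3157]
orientation: [0.0, 0.734, 0.68, 0.0]
contact_force: [-0.7, 0.3, -1.4]
opening: 0.0187
t 6.85 pos [ 0.5828 -0.2067  0.3157] jaw -4.39 q6 -0.28 F [-0.7  0.3 -1.4] op 0.0187
top lid_grip 0.67 lid-frame mm [-0.5 -1.5 16.4]
top lid_seat 0.96 lid-frame mm [ 0.7  1.4 -4.5]
top hinge_long_a 0.59 lid-frame mm [63.3  2.5 -1.3]
top hinge_short_a 0.68 lid-frame mm [-1.  77.4 -0.1]
top hinge_short_a 0.63 lid-frame mm [ -2.9 -73.7   3.9]
scene lid_grip 0.8 lid-frame mm [-4.7  0.4 21.8]
scene lid_seat 0.78 lid-frame mm [ 3.6 -0.6 -2.9]
scene hinge_long_a 0.91 lid-frame mm [59.1 -1.3  3.1]
scene hinge_long_a 0.85 lid-frame mm [-62.9  -2.1  -0.4]
scene hinge_short_a 0.79 lid-frame mm [ -1.  -76.8   1.7]
scene hinge_short_a 0.59 lid-frame mm [-1.4 74.9  5.5]
scene hinge_short_a 0.26 lid-frame mm [ -5.9   3.  -58.3]
```

View pics/h1.png

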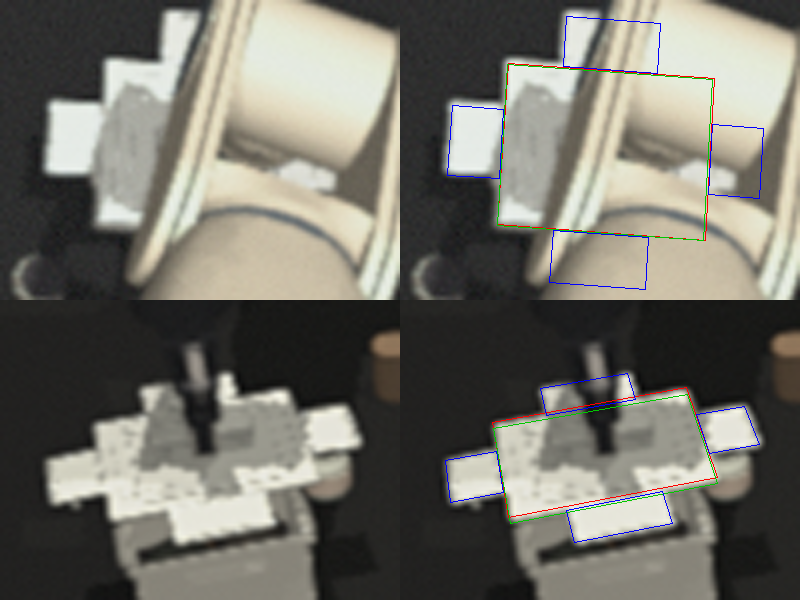

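```bash
python3 -m jog '[[255,[0,0,2.5],[0,0,0]],[255,[0,-0.05,4.2],[0,0,0]],[255,[0,-0.05,4.5],[0,0,0]],[255,[0,-0.05,4.5],[0,0,0]]]'; python3 heldlid.py h2.png;python3 goal.py .582 -.207 .258 -4.46
```

```text
clock: 7.85
ee_pos: [0.582, -0.2077, 0.2705]
orientation: [-0.0, 0.734, 0.679, -0.0]
contact_force: [0.7, 0.8, -0.9]
opening: 0.0194
t 7.85 pos [ 0.582  -0.2077  0.2705] jaw -4.45 q6 -0.28 F [ 0.7  0.8 -0.9] op 0.0194
top lid_grip 0.65 lid-frame mm [-3.  -2.7 17.9]
top lid_grip 0.59 lid-frame mm [-1.9 76.4 -1.3]
top lid_seat 0.95 lid-frame mm [-4.1  0.4 -2.6]
top hinge_long_a 0.96 lid-frame mm [-60.    0.1   2.7]
top hinge_long_a 0.58 lid-frame mm [61.4  1.   1.8]
top hinge_short_a 0.92 lid-frame mm [-0.  77.1  1.3]
scene lid_grip 0.69 lid-frame mm [-4.2 -0.5 21.7]
scene lid_seat 0.61 lid-frame mm [ 4.8 -2.4 -0.7]
scene hinge_long_a 0.76 lid-frame mm [59.8 -2.7  5. ]
scene hinge_long_a 0.72 lid-frame mm [-63.5   0.3   1.1]
scene hinge_short_a 0.97 lid-frame mm [ -0.3 -79.2   1.9]
scene hinge_short_a 0.86 lid-frame mm [-2.4 76.6  9.1]
t 8.35 pos [ 0.5819 -0.2076  0.2707] jaw -4.44 q6 -0.28 F [ 0.   0.6 -1.5] op 0.0192
shift [0.06 0.   1.27] turn [0. 0. 0.]
```

View pics/h2.png

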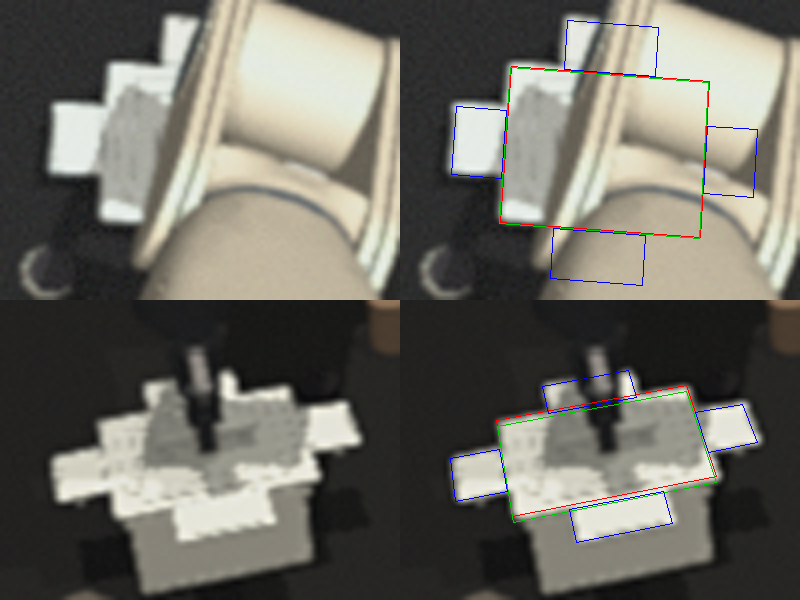

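```bash
python3 -m jog '[[255,[0.06,0,0.4],[0,0,0]],[255,[0.06,0,0.8],[0,0,0]],[255,[0.06,0,0.8],[0,0,0]]]'; python3 goal.py .582 -.207 .258 -4.46
```

```text
clock: 8.72
ee_pos: [0.5812, -0.2069, 0.2617]
orientation: [-0.001, 0.734, 0.679, -0.001]
contact_force: [-4.2, 0.2, 0.1]
opening: 0.0189
t 8.72 pos [ 0.5812 -0.2069  0.2617] jaw -4.45 q6 -0.28 F [-4.2  0.2  0.1] op 0.0189
shift [-0.01  0.08  0.37] turn [-0.1 -0.   0. ]
```

```bash
python3 -m jog '[[255,[0,-0.1,0],[0,0,0]],[255,[0,-0.1,0.2],[0,0,0]],[255,[0,-0.1,0.3],[0,0,0]],[255,[0,-0.1,0.3],[0,0,0]]]'; python3 goal.py .582 -.207 .258 -4.46
```

```text
clock: 9.22
ee_pos: [0.5805, -0.2069, 0.2597]
orientation: [-0.001, 0.734, 0.679, -0.0]
contact_force: [-5.2, 1.0, 3.0]
opening: 0.0185
t 9.22 pos [ 0.5805 -0.2069  0.2597] jaw -4.45 q6 -0.28 F [-5.2  1.   3. ] op 0.0185
shift [0.   0.15 0.17] turn [-0.1 -0.   0. ]
```

```bash
python3 -m jog '[[255,[0,-0.1,0],[0,0,0]],[255,[0,-0.1,0.15],[0,0,0]],[255,[0,-0.1,0.25],[0,0,0]],[255,[0,-0.1,0.25],[0,0,0]]]'; python3 goal.py .582 -.207 .258 -4.46
```

```text
clock: 9.72
ee_pos: [0.5801, -0.2069, 0.2588]
orientation: [0.0, 0.734, 0.679, 0.0]
contact_force: [-8.9, 2.3, 16.5]
opening: 0.0191
t 9.72 pos [ 0.5801 -0.2069  0.2588] jaw -4.45 q6 -0.28 F [-8.9  2.3 16.5] op 0.0191
shift [0.01 0.19 0.08] turn [0. 0. 0.]
```

```bash
python3 -m jog '[[255,[0,-0.12,-0.1],[0,0,0]],[255,[0,-0.12,0],[0,0,0]],[255,[0,-0.12,0],[0,0,0]]]'; python3 goal.py .582 -.207 .258 -4.46
```

```text
clock: 10.1
ee_pos: [0.5795, -0.2069, 0.2588]
orientation: [0.001, 0.734, 0.679, 0.001]
contact_force: [-5.9, 1.3, 16.4]
opening: 0.019
t 10.1 pos [ 0.5795 -0.2069  0.2588] jaw -4.44 q6 -0.28 F [-5.9  1.3 16.4] op 0.019
shift [0.01 0.25 0.08] turn [0.1 0.  0. ]
```

```bash
python3 -m jog '[[255,[0,-0.1,-0.15],[0,0,0]],[255,[0,-0.1,-0.15],[0,0,0]],[0,[0,-0.1,-0.15],[0,0,0]],[0,[0,-0.1,-0.15],[0,0,0]],[0,[0,-0.1,-0.15],[0,0,0]]]'; python3 goal.py .582 -.207 .258 -4.46
```

```text
clock: 10.72
ee_pos: [0.5777, -0.2067, 0.2582]
orientation: [-0.0, 0.734, 0.679, -0.0]
contact_force: [-0.0, -0.6, -0.3]
opening: 0.0724
t 10.72 pos [ 0.5777 -0.2067  0.2582] jaw -4.44 q6 -0.29 F [-0.  -0.6 -0.3] op 0.0724
shift [0.   0.43 0.02] turn [-0. -0.  0.]
```

```bash
python3 -m jog '[[0,[0,0,-5],[0,0,0]],[0,[0,0,-8],[0,0,0]],[255,[6,0,-8],[0,0,0]],[255,[12,0,-8],[0,0,0]],[255,[20,0,-8],[0,0,0]]]' 100;  python3 -m jog '[[255,[5,0,0],[0,0,0]],[255,[5,0,0],[0,0,0]]]'; cat > lidfit.py <<'E'
from goal import *
import sys
state()
x,y,yaw=float(sys.argv[1]),float(sys.argv[2]),np.deg2rad(float(sys.argv[3])); zs=.075
ims=[]
for n in ["top","scene"]:
    f=grab_frame(n)
    L=[(place(rect(.06,.076,zs+.006),x,y,yaw),(0,0,255))]
    for sx,sy,hx,hy in ((.08,0,.019,.035),(-.08,0,.019,.035),(0,.096,.026,.019),(0,-.096,.026,.019)):
        L.append((place(rect(hx,hy,zs+.003)+[sx,sy,0],x,y,yaw),(255,0,0)))
    u,v=proj(f,[x,y,zs])[0]
    ims.append(np.hstack([crop(f,u,v,100,75,4,"x.png"),crop(f,u,v,100,75,4,"x.png",L)]))
    for t in sys.argv[5:]:
        for d in models.tip_of(t,n):
            if np.hypot(*(d["centre"][:2]-np.array([x,y])))<.12 and d["centre"][2]>.03:
                o=d["centre"]-np.array([x,y,zs]); c,sn=np.cos(yaw),np.sin(yaw)
                print(n,t,round(d["p"],2),"lid-frame mm",np.round(1000*np.array([c*o[0]+sn*o[1],-sn*o[0]+c*o[1],o[2]]),1))
cv2.imwrite("pics/"+sys.argv[4],np.vstack(ims))
E
python3 lidfit.py .579 -.2069 -4.45 l1.png lid_seat hinge_long_a hinge_short_a
```

```text
clock: 11.35
ee_pos: [0.5919, -0.0233, 0.3387]
orientation: [0.0, 0.734, 0.679, 0.0]
contact_force: [0.2, -0.3, 0.6]
opening: 0.0324
clock: 11.6
ee_pos: [0.5958, 0.0282, 0.3385]
orientation: [-0.0, 0.732, 0.681, 0.0]
contact_force: [0.1, -0.5, -0.4]
opening: 0.0002
t 11.6 pos [0.5958 0.0282 0.3385] jaw -4.18 q6 0.1 F [ 0.1 -0.5 -0.4] op 0.0002
top lid_seat 0.69 lid-frame mm [-2.2 -0.8  0.3]
top hinge_long_a 0.97 lid-frame mm [58.4  1.8  0.3]
top hinge_long_a 0.59 lid-frame mm [-62.5  -1.5   2.7]
top hinge_short_a 0.82 lid-frame mm [ -4.2 -78.    3.8]
top hinge_short_a 0.64 lid-frame mm [ 0.6 77.9  3.2]
scene lid_seat 0.97 lid-frame mm [ 4.9 -2.6  1.7]
scene hinge_long_a 0.74 lid-frame mm [58.3 -2.6  1.3]
scene hinge_long_a 0.64 lid-frame mm [-65.7  -3.6   3.3]
scene hinge_long_a 0.24 lid-frame mm [-6.6  0.1 19.9]
scene hinge_short_a 0.89 lid-frame mm [-1.6 75.7  4. ]
scene hinge_short_a 0.61 lid-frame mm [  0.9 -77.5   2.3]
```

View pics/l1.png

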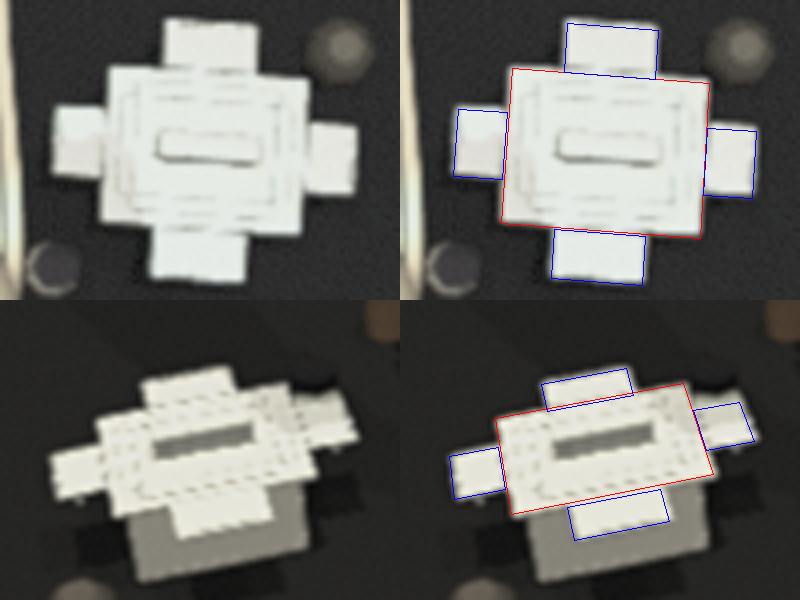

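```bash
cat > bg.py <<'E'
from goal import *
# bg.py x' y' ztip_mm jawrel : box-frame goal in mm
C=np.array([.579,-.2069]);Y=np.deg2rad(-4.45)
ex=np.array([np.cos(Y),np.sin(Y)]);ey=np.array([-np.sin(Y),np.cos(Y)])
if __name__=="__main__":
    a,b,zt,j=map(float,sys.argv[1:5])
    s=sensors.observe(); o=s["ee_pos"][:2]-C
    F=s["contact_force"]
    print("t",round(s["clock"],2),"box-frame mm",np.round([1000*o@ex,1000*o@ey,1000*(s["ee_pos"][2]-.173)],1),"F box",np.round([F[:2]@ex,F[:2]@ey,F[2]],1),"op",round(s["opening"],4))
    p=C+ex*a/1000+ey*b/1000
    d,t=delta(p[0],p[1],zt/1000+.173,-4.45+j,s); print("shift",np.round(d,2),"turn",np.round(t,1))
E
python3 bg.py 0 116 95 0
```

```text
t 12.0 box-frame mm [ -1.2 231.4 165.5] F box [-0.3  0.   0.9] op -0.0001
shift [-11.54   0.14   7.05] turn [-0.   0.  -0.1]
```

```bash
python3 -m jog '[[255,[-5,0.1,2],[0,0,0]],[255,[-9,0.1,4],[0,0,0]],[255,[-11.5,0.1,6],[0,0,0]],[255,[-11.5,0.1,7],[0,0,0]],[255,[-11.5,0.1,7],[0,0,0]]]'; python3 bg.py 0 116 80 0
```

```text
clock: 12.62
ee_pos: [0.5876, -0.0897, 0.2679]
orientation: [-0.001, 0.734, 0.679, -0.0]
contact_force: [-0.8, 0.4, -0.3]
opening: 0.0001
t 12.62 box-frame mm [ -0.5 117.5  94.9] F box [-0.8  0.3 -0.3] op 0.0001
shift [-0.15  0.05  1.49] turn [-0.1 -0.  -0. ]
```

```bash
python3 -m jog '[[255,[0,0,1.6],[0,0,0]],[255,[-0.3,0,2.8],[0,0,0]],[255,[-1.0,0,3.8],[0,0,0]],[255,[-1.8,0,4.5],[0,0,0]],[255,[-1.8,0,4.5],[0,0,0]]]'; python3 bg.py 0 89.5 46 0; python3 lidfit.py .579 -.2069 -4.45 w1.png
```

```text
clock: 13.25
ee_pos: [0.5862, -0.1082, 0.2228]
orientation: [-0.001, 0.734, 0.679, -0.0]
contact_force: [0.3, 0.8, -0.6]
opening: -0.0003
t 13.25 box-frame mm [-0.5 99.  49.8] F box [ 0.3  0.8 -0.6] op -0.0003
shift [-0.95  0.05  0.38] turn [-0.1 -0.  -0. ]
t 13.25 pos [ 0.5862 -0.1082  0.2228] jaw -4.5 q6 -0.12 F [ 0.3  0.8 -0.6] op -0.0003
```

View pics/w1.png

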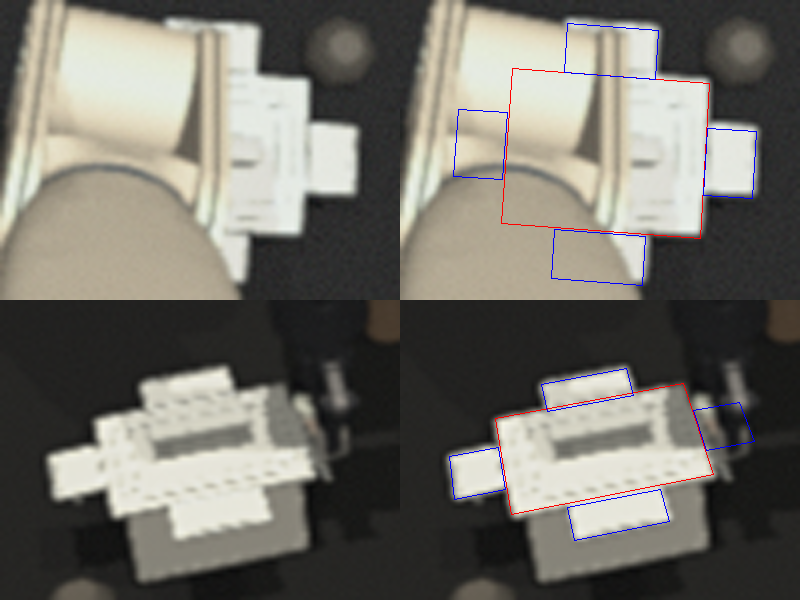

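```bash
python3 -m jog '[[255,[-0.2,0,0.15],[0,0,0]],[255,[-0.4,0,0.3],[0,0,0]],[255,[-0.5,0,0.35],[0,0,0]],[255,[-0.5,0,0.35],[0,0,0]]]'; python3 bg.py 0 89.5 46 0;  python3 -m jog '[[255,[-0.1,0,0.05],[0,0,0]],[255,[-0.2,0,0.1],[0,0,0]],[255,[-0.2,0,0.1],[0,0,0]]]'; python3 bg.py 0 89.5 46 0
```

```text
clock: 13.85
ee_pos: [0.5863, -0.1124, 0.2204]
orientation: [0.0, 0.734, 0.679, 0.0]
contact_force: [-0.2, 3.9, 5.5]
opening: 0.0
t 13.85 box-frame mm [-0.  94.8 47.4] F box [-0.5  3.9  5.5] op 0.0
shift [-0.53  0.    0.14] turn [ 0. -0.  0.]
clock: 14.22
ee_pos: [0.586, -0.1147, 0.2189]
orientation: [0.0, 0.734, 0.679, -0.0]
contact_force: [0.8, 1.8, 2.9]
opening: -0.0001
t 14.22 box-frame mm [-0.2 92.5 45.9] F box [0.7 1.8 2.9] op -0.0001
shift [-0.3   0.02 -0.01] turn [0. 0. 0.]
```

```bash
python3 -m jog '[[255,[-0.1,0,0],[0,0,0]],[255,[-0.15,0,0.05],[0,0,0]],[255,[-0.15,0,0.05],[0,0,0]]]'; python3 bg.py 0 89.5 46 0;  python3 -m jog '[[255,[-0.1,0,0],[0,0,0]],[255,[-0.15,0,0.05],[0,0,0]],[255,[-0.15,0,0.05],[0,0,0]]]'; python3 bg.py 0 89.5 46 0
```

```text
clock: 14.6
ee_pos: [0.5855, -0.1163, 0.2182]
orientation: [-0.0, 0.734, 0.679, -0.0]
contact_force: [-0.5, 1.1, 0.3]
opening: 0.0002
t 14.6 box-frame mm [-0.5 90.8 45.2] F box [-0.6  1.   0.3] op 0.0002
shift [-0.13  0.05 -0.08] turn [-0.1  0.  -0. ]
clock: 14.98
ee_pos: [0.5856, -0.1175, 0.218]
orientation: [-0.0, 0.734, 0.679, -0.0]
contact_force: [-0.3, 1.1, 0.8]
opening: 0.0001
t 14.97 box-frame mm [-0.4 89.7 45. ] F box [-0.4  1.1  0.8] op 0.0001
shift [-0.02  0.04 -0.1 ] turn [-0. -0.  0.]
```

```bash
python3 -m jog '[[255,[-0.1,0,0],[0,0,0]],[255,[-0.15,0,0],[0,0,0]],[255,[-0.15,0,0],[0,0,0]]]'; python3 bg.py 0 89.5 46 0;  python3 -m jog '[[255,[-0.1,0,0],[0,0,0]],[255,[-0.1,0,0],[0,0,0]]]'; python3 bg.py 0 89.5 46 0
```

```text
clock: 15.35
ee_pos: [0.5856, -0.1181, 0.218]
orientation: [-0.001, 0.734, 0.679, 0.0]
contact_force: [0.5, 7.9, 0.2]
opening: -0.0003
t 15.35 box-frame mm [-0.3 89.1 45. ] F box [-0.2  7.9  0.2] op -0.0003
shift [ 0.04  0.03 -0.1 ] turn [-0.  -0.1 -0. ]
clock: 15.6
ee_pos: [0.5855, -0.1184, 0.2179]
orientation: [-0.001, 0.734, 0.679, 0.001]
contact_force: [1.1, 13.1, 2.1]
opening: 0.0001
t 15.6 box-frame mm [-0.4 88.8 44.9] F box [ 0.1 13.2  2.1] op 0.0001
shift [ 0.07  0.04 -0.11] turn [-0.  -0.1 -0. ]
```

```bash
python3 -m jog '[[255,[-0.1,0,0],[0,0,0]],[255,[-0.1,0,0],[0,0,0]],[255,[-0.1,0,0],[0,0,0]]]'; python3 bg.py 0 89.5 46 0
```

```text
clock: 15.98
ee_pos: [0.5855, -0.1187, 0.2179]
orientation: [-0.001, 0.734, 0.679, 0.001]
contact_force: [1.0, 17.7, 0.8]
opening: -0.0004
t 15.97 box-frame mm [-0.3 88.5 44.9] F box [-0.4 17.7  0.8] op -0.0004
shift [ 0.1   0.03 -0.11] turn [-0.  -0.2 -0. ]
```

```bash
python3 -m jog '[[255,[1.5,0,0],[0,0,0]],[255,[4,0,0],[0,0,0]],[255,[5.5,0,-3],[0,0,0]],[255,[5.5,0,-8],[0,0,0]],[255,[5.5,0,-8],[0,0,0]]]'; python3 bg.py 0 -116 95 0; python3 lidfit.py .579 -.2069 -4.45 w2.png hinge_short_a
```

```text
clock: 16.6
ee_pos: [0.5913, -0.066, 0.3019]
orientation: [0.003, 0.734, 0.679, 0.002]
contact_force: [0.4, 1.2, 1.1]
opening: -0.0001
t 16.6 box-frame mm [  1.3 141.4 128.9] F box [0.3 1.2 1.1] op -0.0001
shift [-25.74  -0.18   3.41] turn [0.4 0.1 0. ]
t 16.6 pos [ 0.5913 -0.066   0.3019] jaw -4.4 q6 -0.05 F [0.4 1.2 1.1] op -0.0001
top hinge_short_a 0.95 lid-frame mm [-3.5 77.   2.1]
top hinge_short_a 0.77 lid-frame mm [ -1.3 -78.9   4.9]
scene hinge_short_a 0.9 lid-frame mm [ -0.3 -81.5   1.6]
scene hinge_short_a 0.74 lid-frame mm [-3.5 73.3  4.8]
scene hinge_short_a 0.72 lid-frame mm [ 5.1 -4.1 -1.1]
```

View pics/w2.png

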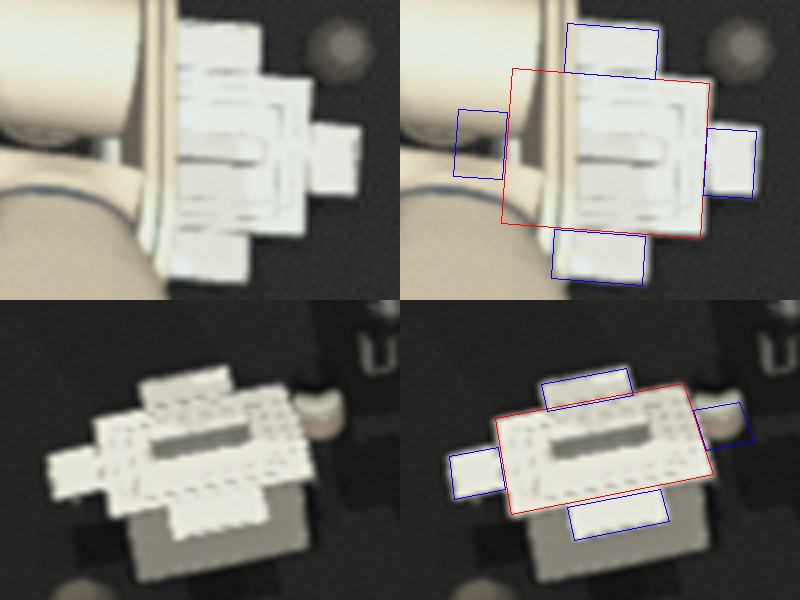

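```bash
python3 -m jog '[[255,[-6,-0.1,-1.5],[0,0,0]],[255,[-12,-0.1,-1.5],[0,0,0]],[255,[-18,-0.2,-1.5],[0,0,0]],[255,[-23,-0.2,-1.5],[0,0,0]],[255,[-25.8,-0.2,-1],[0,0,0]]]';python3 -m jog '[[255,[0,0,2],[0,0,0]],[255,[0,0,4],[0,0,0]],[255,[0,0,4],[0,0,0]]]'; python3 bg.py 0 -116 95 0
```

```text
clock: 17.42
ee_pos: [0.5668, -0.326, 0.3065]
orientation: [-0.001, 0.735, 0.678, -0.0]
contact_force: [1.0, 0.4, -0.2]
opening: 0.0002
clock: 17.8
ee_pos: [0.5668, -0.3215, 0.2647]
orientation: [-0.003, 0.734, 0.68, -0.001]
contact_force: [0.2, -0.5, 0.7]
opening: -0.0002
t 17.8 box-frame mm [  -3.2 -115.2   91.7] F box [ 0.3 -0.4  0.7] op -0.0002
shift [-0.08  0.32 -0.33] turn [-0.3 -0.2  0.1]
```

```bash
python3 -m jog '[[255,[0,0.3,1.4],[0,0,0]],[255,[0.3,0.3,2.6],[0,0,0]],[255,[1.0,0.3,3.6],[0,0,0]],[255,[1.8,0.3,4.3],[0,0,0]],[255,[2.0,0.3,4.5],[0,0,0]]]'; python3 bg.py 0 -89.5 45 0; python3 -m jog '[[255,[0.15,0,0.1],[0,0,0]],[255,[0.3,0,0.15],[0,0,0]],[255,[0.3,0,0.15],[0,0,0]]]'; python3 bg.py 0 -89.5 45 0
```

```text
clock: 18.42
ee_pos: [0.5724, -0.3035, 0.2232]
orientation: [0.001, 0.734, 0.68, -0.0]
contact_force: [-1.7, -6.7, 6.1]
opening: -0.0001
t 18.43 box-frame mm [  0.9 -96.8  50.2] F box [-1.2 -6.8  6.1] op -0.0001
shift [ 0.73 -0.09  0.52] turn [0.  0.1 0.1]
clock: 18.8
ee_pos: [0.5725, -0.3016, 0.2227]
orientation: [0.001, 0.734, 0.679, -0.0]
contact_force: [-2.6, -6.7, 6.0]
opening: -0.0002
t 18.8 box-frame mm [  0.9 -95.   49.7] F box [-2.  -6.8  6. ] op -0.0002
shift [ 0.55 -0.09  0.47] turn [0.1 0.1 0. ]
```

```bash
python3 -m jog '[[255,[0.1,0,0.15],[0,0,0]],[255,[0.2,0,0.25],[0,0,0]],[255,[0.2,0,0.25],[0,0,0]]]'; python3 bg.py 0 -89.5 45 0; python3 -m jog '[[255,[0.1,0,0.05],[0,0,0]],[255,[0.2,0,0.1],[0,0,0]],[255,[0.2,0,0.1],[0,0,0]]]'; python3 bg.py 0 -89.5 45 0
```

```text
clock: 19.18
ee_pos: [0.573, -0.2994, 0.22]
orientation: [0.002, 0.734, 0.679, -0.0]
contact_force: [-0.6, -7.3, 4.3]
opening: -0.0004
t 19.18 box-frame mm [  1.2 -92.7  47. ] F box [-0.  -7.3  4.3] op -0.0004
shift [ 0.32 -0.12  0.2 ] turn [0.1 0.1 0. ]
clock: 19.55
ee_pos: [0.5732, -0.2987, 0.22]
orientation: [0.003, 0.734, 0.679, -0.0]
contact_force: [-4.8, -12.4, 10.0]
opening: -0.0001
t 19.55 box-frame mm [  1.3 -92.   47. ] F box [ -3.8 -12.8  10. ] op -0.0001
shift [ 0.25 -0.13  0.2 ] turn [0.2 0.2 0. ]
```

```bash
python3 -m jog '[[255,[0.1,0,0],[0,0,0]],[255,[0.1,0,0],[0,0,0]]]'; python3 bg.py 0 -89.5 45 0; python3 -m jog '[[255,[0.1,0,0],[0,0,0]],[255,[0.1,0,0],[0,0,0]]]'; python3 bg.py 0 -89.5 45 0
```

```text
clock: 19.8
ee_pos: [0.5734, -0.298, 0.2202]
orientation: [0.003, 0.734, 0.679, -0.0]
contact_force: [-4.6, -14.1, 10.0]
opening: 0.0003
t 19.8 box-frame mm [  1.5 -91.3  47.2] F box [ -3.5 -14.5  10. ] op 0.0003
shift [ 0.18 -0.15  0.22] turn [0.2 0.3 0. ]
clock: 20.05
ee_pos: [0.5735, -0.2976, 0.2203]
orientation: [0.004, 0.734, 0.679, -0.001]
contact_force: [-4.4, -16.3, 10.3]
opening: 0.0004
t 20.05 box-frame mm [  1.6 -90.8  47.3] F box [ -3.1 -16.5  10.3] op 0.0004
shift [ 0.13 -0.16  0.23] turn [0.3 0.3 0. ]
```

```bash
python3 -m jog '[[255,[0.1,0,-0.1],[0,0,0]],[255,[0.1,0,-0.1],[0,0,0]]]'; python3 bg.py 0 -89.5 45 0; python3 lidfit.py .579 -.2069 -4.45 w3.png
```

```text
clock: 20.3
ee_pos: [0.5734, -0.2972, 0.2206]
orientation: [0.004, 0.734, 0.679, -0.001]
contact_force: [-2.7, -21.4, 2.3]
opening: -0.0003
t 20.3 box-frame mm [  1.5 -90.4  47.6] F box [ -1.1 -21.5   2.3] op -0.0003
shift [ 0.09 -0.15  0.25] turn [0.3 0.4 0.1]
t 20.3 pos [ 0.5734 -0.2972  0.2206] jaw -4.39 q6 -0.41 F [ -2.7 -21.4   2.3] op -0.0003
```

View pics/w3.png

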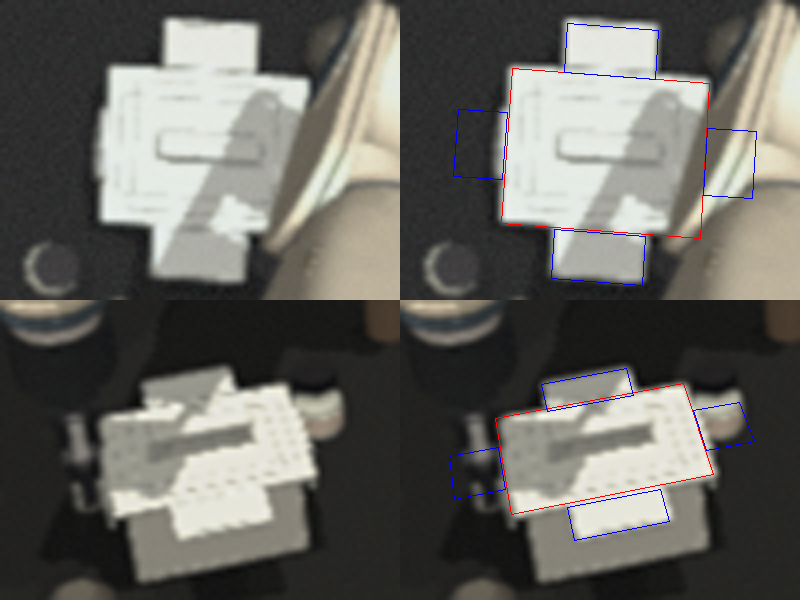

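```bash
python3 -m jog '[[255,[-1.5,0,0],[0,0,0]],[255,[-4,0,0],[0,0,0]],[255,[-4,0,-2],[0,0,0]],[255,[-4,0,-7],[0,0,0]],[255,[-4,0,-9],[0,0,0]]]'; python3 bg.py 0 -116 95 0; python3 lidfit.py .579 -.2069 -4.45 w4.png hinge_short_a
```

```text
clock: 21.02
ee_pos: [0.5706, -0.3338, 0.3126]
orientation: [0.002, 0.734, 0.679, 0.001]
contact_force: [-0.2, -0.7, -0.2]
opening: -0.0001
t 21.02 box-frame mm [   1.5 -127.2  139.6] F box [-0.1 -0.7 -0.2] op -0.0001
shift [ 1.13 -0.17  4.46] turn [ 0.2  0.1 -0. ]
t 21.02 pos [ 0.5706 -0.3338  0.3126] jaw -4.45 q6 -0.47 F [-0.2 -0.7 -0.2] op -0.0001
top hinge_short_a 0.63 lid-frame mm [ -0.2 -75.7   4.1]
top hinge_short_a 0.58 lid-frame mm [-0.3 77.2  1.4]
scene hinge_short_a 0.77 lid-frame mm [ -1.3 -76.8   1.9]
scene hinge_short_a 0.75 lid-frame mm [-1.3 77.9  4.2]
```

View pics/w4.png

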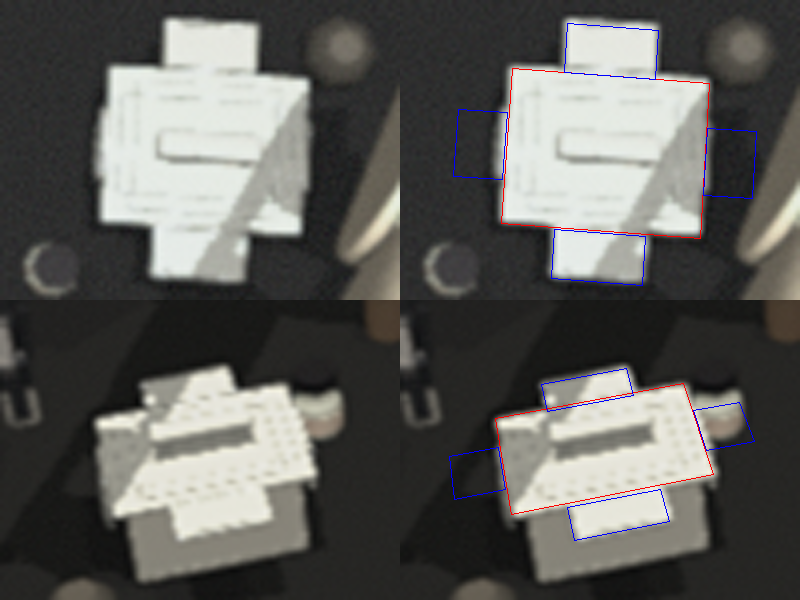

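```bash
python3 -m jog '[[255,[3,3,0],[0,0,10]],[255,[6,6,0],[0,0,20]],[255,[9,8,0],[0,0,30]],[255,[12.7,9.8,0],[0,0,40]],[255,[12.7,9.8,0],[0,0,50]]]'; python3 bg.py 100 0 95 -90
```

```text
clock: 21.85
ee_pos: [0.6782, -0.2113, 0.3064]
orientation: [-0.001, 0.953, 0.304, -0.001]
contact_force: [-0.3, -1.5, -0.1]
opening: -0.0001
t 21.85 box-frame mm [ 99.2   3.3 133.4] F box [-0.1 -1.5 -0.1] op -0.0001
shift [-0.15  0.32  3.84] turn [-0.1  0.2 39.9]
```

```bash
python3 -m jog '[[255,[-0.1,0.3,0],[0,0,10]],[255,[-0.1,0.3,0],[0,0,20]],[255,[-0.1,0.3,1],[0,0,30]],[255,[-0.1,0.3,3],[0,0,39.9]],[255,[-0.1,0.3,3.8],[0,0,39.9]]]'; python3 -m jog '[[255,[0,0,0],[0,0,0]],[255,[0,0,0],[0,0,0]]]'; python3 bg.py 100 0 95 -90
```

```text
clock: 22.48
ee_pos: [0.6773, -0.2169, 0.2677]
orientation: [-0.001, 0.999, -0.037, -0.003]
contact_force: [0.2, -0.2, -0.2]
opening: 0.0002
clock: 22.72
ee_pos: [0.6786, -0.2175, 0.2712]
orientation: [0.0, 0.999, -0.037, 0.0]
contact_force: [0.0, -0.2, 0.5]
opening: 0.0002
t 22.73 box-frame mm [100.1  -2.8  98.2] F box [ 0.  -0.2  0.5] op 0.0002
shift [-0.01 -0.28  0.32] turn [ 0.  -0.   0.2]
```

```bash
python3 -m jog '[[255,[0,-0.3,1.9],[0,0,0]],[255,[-0.3,-0.3,3.1],[0,0,0]],[255,[-1.0,-0.3,4.1],[0,0,0]],[255,[-1.8,-0.3,4.8],[0,0,0]],[255,[-1.9,-0.3,5.1],[0,0,0]]]'; python3 bg.py 73.5 0 46 -90; python3 -m jog '[[255,[-0.15,0,0.1],[0,0,0]],[255,[-0.3,0,0.15],[0,0,0]],[255,[-0.3,0,0.15],[0,0,0]]]'; python3 bg.py 73.5 0 45 -90
```

```text
clock: 23.35
ee_pos: [0.6593, -0.2131, 0.2199]
orientation: [0.0, 0.999, -0.038, 0.0]
contact_force: [1.5, 0.6, 2.1]
opening: -0.0003
t 23.35 box-frame mm [80.6  0.  46.9] F box [1.4 0.8 2.1] op -0.0003
shift [-0.71  0.    0.09] turn [ 0.  -0.   0.1]
clock: 23.72
ee_pos: [0.6578, -0.2129, 0.2196]
orientation: [0.0, 0.999, -0.038, 0.002]
contact_force: [5.0, 0.1, 1.4]
opening: -0.0
t 23.73 box-frame mm [79.   0.1 46.6] F box [5.  0.5 1.4] op -0.0
shift [-0.55  0.01  0.15] turn [ 0.  -0.2  0.1]
```

```bash
python3 -m jog '[[255,[-0.1,0,0.05],[0,0,0]],[255,[-0.2,0,0.1],[0,0,0]],[255,[-0.2,0,0.1],[0,0,0]]]'; python3 bg.py 73.5 0 46 -90; python3 -m jog '[[255,[-0.1,0,0.05],[0,0,0]],[255,[-0.2,0,0.05],[0,0,0]],[255,[-0.2,0,0.05],[0,0,0]]]'; python3 bg.py 73.5 0 45 -90
```

```text
clock: 24.1
ee_pos: [0.6562, -0.2128, 0.2191]
orientation: [0.001, 0.999, -0.038, 0.003]
contact_force: [5.4, 0.9, 3.8]
opening: -0.0
t 24.1 box-frame mm [77.5  0.1 46.1] F box [5.3 1.3 3.8] op -0.0
shift [-0.4   0.01  0.01] turn [ 0.1 -0.3  0.1]
clock: 24.48
ee_pos: [0.6532, -0.2126, 0.2176]
orientation: [0.0, 0.999, -0.038, 0.001]
contact_force: [5.1, -0.3, 4.2]
opening: 0.0004
t 24.48 box-frame mm [74.4  0.  44.6] F box [5.1 0.1 4.2] op 0.0004
shift [-0.09  0.   -0.04] turn [ 0.  -0.1  0.1]
```

```bash
python3 -m jog '[[255,[-0.1,0,0],[0,0,0]],[255,[-0.2,0,0],[0,0,0]],[255,[-0.2,0,0],[0,0,0]]]'; python3 bg.py 73.5 0 46 -90; python3 -m jog '[[255,[-0.1,0,0],[0,0,0]],[255,[-0.1,0,0],[0,0,0]],[255,[-0.1,0,0],[0,0,0]]]'; python3 bg.py 73.5 0 45 -90
```

```text
clock: 24.85
ee_pos: [0.6523, -0.2126, 0.2178]
orientation: [0.001, 0.999, -0.038, 0.003]
contact_force: [10.4, 0.0, 0.7]
opening: -0.0001
t 24.85 box-frame mm [73.5  0.  44.8] F box [10.4  0.8  0.7] op -0.0001
shift [ 0.    0.   -0.12] turn [ 0.1 -0.3  0.1]
clock: 25.22
ee_pos: [0.6519, -0.2125, 0.2179]
orientation: [0.001, 0.999, -0.038, 0.004]
contact_force: [12.4, -1.4, -0.9]
opening: 0.0
t 25.23 box-frame mm [73.1  0.  44.9] F box [12.5 -0.4 -0.9] op 0.0
shift [ 0.04  0.   -0.01] turn [ 0.1 -0.4  0.1]
```

```bash
python3 -m jog '[[255,[-0.1,0,0],[0,0,0]],[255,[-0.2,0,0],[0,0,0]],[255,[-0.2,0,0],[0,0,0]]]'; python3 bg.py 73.5 0 46 -90; python3 -m jog '[[255,[1.5,0,0],[0,0,0]],[255,[4,0,0],[0,0,0]],[255,[4.5,0,-3],[0,0,0]],[255,[4.5,0,-8],[0,0,0]],[255,[4.5,0,-10],[0,0,0]]]'; python3 bg.py -100 0 145 -90;python3 lidfit.py .579 -.2069 -4.45 w5.png hinge_long_a
```

```text
clock: 25.6
ee_pos: [0.6511, -0.2124, 0.2181]
orientation: [0.001, 0.999, -0.038, 0.006]
contact_force: [20.1, -0.5, -6.4]
opening: -0.0
t 25.6 box-frame mm [72.3  0.1 45.1] F box [20.1  1.  -6.4] op -0.0
shift [ 0.12  0.01 -0.09] turn [ 0.1 -0.7  0.1]
clock: 26.22
ee_pos: [0.6927, -0.2157, 0.3191]
orientation: [0.0, 0.999, -0.038, 0.0]
contact_force: [-0.4, 0.1, 0.4]
opening: 0.0001
t 26.23 box-frame mm [114.1   0.  146.1] F box [-0.4  0.1  0.4] op 0.0001
shift [-21.41  -0.04   0.09] turn [ 0.  -0.   0.1]
t 26.23 pos [ 0.6927 -0.2157  0.3191] jaw -94.35 q6 1.33 F [-0.4  0.1  0.4] op 0.0001
top hinge_long_a 0.6 lid-frame mm [60.3  1.3 -0.2]
scene hinge_long_a 0.75 lid-frame mm [-61.7  -1.2   3.2]
scene hinge_long_a 0.65 lid-frame mm [58.5 -0.7  5.3]
```

View pics/w5.png

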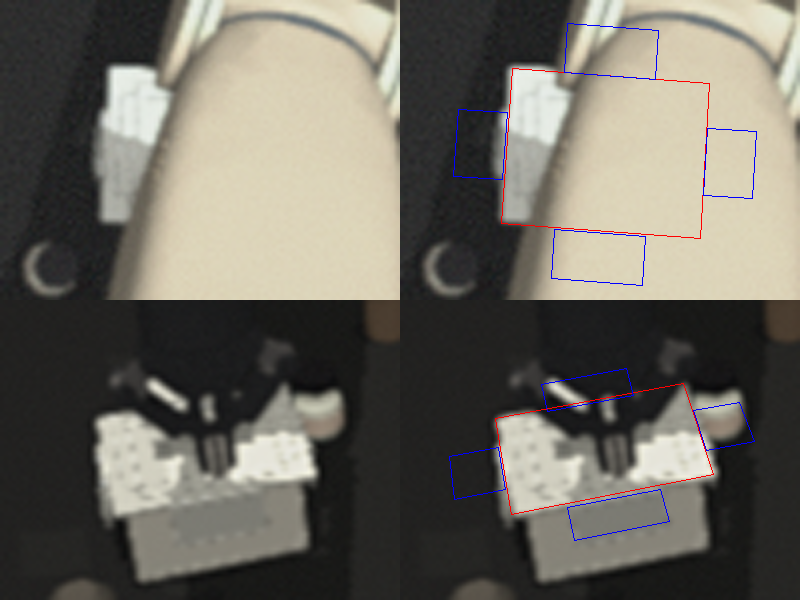

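```bash
python3 -m jog '[[255,[-6,0,0],[0,0,0]],[255,[-12,0,0],[0,0,0]],[255,[-18,0,0],[0,0,0]],[255,[-21.4,0,1],[0,0,0]],[255,[-21.4,0,4.8],[0,0,0]]]'; python3 -m jog '[[255,[0,0,0],[0,0,0]],[255,[0,0,0],[0,0,0]]]'; python3 bg.py -100 0 95 -90
```

```text
clock: 27.05
ee_pos: [0.4765, -0.1989, 0.2684]
orientation: [-0.0, 0.999, -0.038, -0.001]
contact_force: [1.5, 0.2, 0.2]
opening: -0.0001
clock: 27.3
ee_pos: [0.4794, -0.1994, 0.2687]
orientation: [-0.0, 0.999, -0.038, -0.001]
contact_force: [0.8, -0.5, 0.4]
opening: 0.0
t 27.3 box-frame mm [-99.9  -0.2  95.7] F box [ 0.8 -0.4  0.4] op 0.0
shift [-0.01 -0.02  0.07] turn [-0.   0.1  0.1]
```

```bash
python3 -m jog '[[255,[0,0,1.7],[0,0,0]],[255,[0.3,0,2.9],[0,0,0]],[255,[1.0,0,3.9],[0,0,0]],[255,[1.8,0,4.6],[0,0,0]],[255,[1.9,0,4.9],[0,0,0]]]'; python3 bg.py -73.5 0 46 -90; python3 -m jog '[[255,[0.15,0,0.1],[0,0,0]],[255,[0.3,0,0.15],[0,0,0]],[255,[0.3,0,0.15],[0,0,0]]]'; python3 bg.py -73.5 0 45 -90
```

```text
clock: 27.92
ee_pos: [0.4984, -0.2007, 0.2195]
orientation: [-0.0, 0.999, -0.038, -0.001]
contact_force: [-3.1, 0.7, 4.3]
opening: 0.0001
t 27.93 box-frame mm [-80.8  -0.1  46.5] F box [-3.1  0.4  4.3] op 0.0001
shift [ 0.73 -0.    0.04] turn [-0.   0.1  0.1]
clock: 28.3
ee_pos: [0.5003, -0.2008, 0.2185]
orientation: [-0.0, 0.999, -0.038, -0.001]
contact_force: [-5.9, -0.7, 3.2]
opening: 0.0002
t 28.3 box-frame mm [-79.    0.   45.5] F box [-5.8 -1.2  3.2] op 0.0002
shift [0.55 0.   0.05] turn [-0.   0.1  0.1]
```

```bash
python3 -m jog '[[255,[0.15,0,0.05],[0,0,0]],[255,[0.3,0,0.05],[0,0,0]],[255,[0.3,0,0.05],[0,0,0]]]'; python3 bg.py -73.5 0 46 -90; python3 -m jog '[[255,[0.1,0,0],[0,0,0]],[255,[0.2,0,0],[0,0,0]],[255,[0.2,0,0],[0,0,0]]]'; python3 bg.py -73.5 0 45 -90
```

```text
clock: 28.68
ee_pos: [0.5037, -0.2011, 0.2179]
orientation: [-0.0, 0.999, -0.038, -0.001]
contact_force: [-5.0, 0.6, 2.2]
opening: -0.0001
t 28.68 box-frame mm [-75.5  -0.   44.9] F box [-5.   0.2  2.2] op -0.0001
shift [ 0.2  -0.   -0.11] turn [-0.   0.1  0.1]
clock: 29.05
ee_pos: [0.5044, -0.2011, 0.2178]
orientation: [-0.001, 0.999, -0.038, -0.002]
contact_force: [-11.5, -0.3, 6.3]
opening: 0.0001
t 29.05 box-frame mm [-74.8  -0.   44.8] F box [-11.5  -1.2   6.3] op 0.0001
shift [ 0.13 -0.   -0.02] turn [-0.1  0.3  0.1]
```

```bash
python3 -m jog '[[255,[0.1,0,0],[0,0,0]],[255,[0.1,0,0],[0,0,0]]]'; python3 bg.py -73.5 0 46 -90; python3 -m jog '[[255,[0.1,0,-0.05],[0,0,0]],[255,[0.1,0,-0.05],[0,0,0]]]'; python3 bg.py -73.5 0 45 -90
```

```text
clock: 29.3
ee_pos: [0.5047, -0.2012, 0.2177]
orientation: [-0.001, 0.999, -0.038, -0.003]
contact_force: [-15.8, -1.0, 10.4]
opening: -0.0004
t 29.3 box-frame mm [-74.5  -0.1  44.7] F box [-15.7  -2.2  10.4] op -0.0004
shift [ 0.1  -0.01 -0.13] turn [-0.1  0.4  0.1]
clock: 29.55
ee_pos: [0.5053, -0.2011, 0.2179]
orientation: [-0.001, 0.999, -0.038, -0.004]
contact_force: [-15.4, -2.0, 9.0]
opening: 0.0001
t 29.55 box-frame mm [-73.9   0.   44.9] F box [-15.2  -3.2   9. ] op 0.0001
shift [ 0.04  0.   -0.01] turn [-0.1  0.5  0.1]
```

```bash
python3 -m jog '[[255,[0.1,0,-0.1],[0,0,0]],[255,[0.1,0,-0.1],[0,0,0]]]'; python3 bg.py -73.5 0 46 -90; python3 -m jog '[[255,[0.1,0,-0.05],[0,0,0]],[255,[0.1,0,-0.05],[0,0,0]]]'; python3 bg.py -73.5 0 45 -90
```

```text
clock: 29.8
ee_pos: [0.5059, -0.2011, 0.2183]
orientation: [-0.001, 0.999, -0.038, -0.005]
contact_force: [-15.8, -2.1, 2.9]
opening: 0.0001
t 29.8 box-frame mm [-73.3   0.1  45.3] F box [-15.6  -3.4   2.9] op 0.0001
shift [-0.02  0.01 -0.07] turn [-0.1  0.5  0.1]
clock: 30.05
ee_pos: [0.5063, -0.2011, 0.2184]
orientation: [-0.001, 0.999, -0.038, -0.006]
contact_force: [-17.8, -4.3, 1.9]
opening: 0.0
t 30.05 box-frame mm [-72.9   0.1  45.4] F box [-17.5  -5.7   1.9] op 0.0
shift [-0.06  0.01  0.04] turn [-0.1  0.6  0.1]
```

```bash
python3 -m jog '[[255,[-1.5,0,0],[0,0,0]],[255,[-4,0,0],[0,0,0]],[255,[-4.5,0,-3],[0,0,0]],[255,[-4.5,0,-8],[0,0,0]],[255,[-4.5,5,-12],[0,0,0]]]';  python3 -m jog '[[255,[0,6,-2],[0,0,0]],[255,[0,12,-2],[0,0,0]],[255,[0,18,-2],[0,0,0]],[255,[0,22,-2],[0,0,0]],[255,[0,22,-2],[0,0,0]]]'; python3 lidfit.py .579 -.2069 -4.45 w6.png lid_seat hinge_short_a hinge_long_a
```

```text
clock: 30.68
ee_pos: [0.4621, -0.2458, 0.3412]
orientation: [0.0, 0.999, -0.036, 0.001]
contact_force: [1.9, -1.2, -0.6]
opening: -0.0001
clock: 31.3
ee_pos: [0.4445, -0.4691, 0.3595]
orientation: [0.001, 0.999, -0.039, 0.001]
contact_force: [0.2, -0.3, 0.4]
opening: 0.0006
t 31.3 pos [ 0.4445 -0.4691  0.3595] jaw -94.52 q6 0.82 F [ 0.2 -0.3  0.4] op 0.0006
top lid_seat 0.58 lid-frame mm [ 0.1 -0.4 -1.9]
top hinge_short_a 0.59 lid-frame mm [ 0.5 78.1  2.9]
top hinge_short_a 0.59 lid-frame mm [ -3.3 -77.9   8.3]
top hinge_long_a 0.84 lid-frame mm [-61.8   0.9   2.5]
top hinge_long_a 0.71 lid-frame mm [62.1  1.  -0.2]
scene lid_seat 0.73 lid-frame mm [ 4.5 -3.4 -1.5]
scene hinge_short_a 0.59 lid-frame mm [ -0.6 -76.1   1.6]
scene hinge_long_a 0.81 lid-frame mm [62.  -3.3  3.3]
scene hinge_long_a 0.59 lid-frame mm [-65.2  -1.7   4.4]
```

View pics/w6.png

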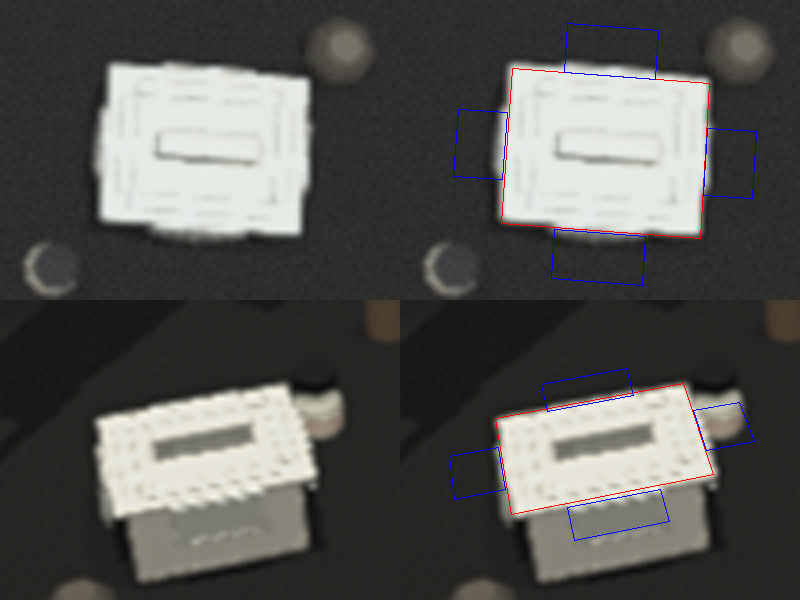

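```bash
python3 - <<'E'
from h import *
yaw=np.deg2rad(-4.45);ims=[]
for n in ["top","scene"]:
    f=grab_frame(n); u,v=proj(f,[.579,-.207,.06])[0]
    def wing(th):
        c,s=.038*np.cos(th),.038*np.sin(th); L=[]
        for d,h,w in (((1,0),.061,.035),((-1,0),.061,.035),((0,1),.077,.026),((0,-1),.077,.026)):
            d=np.array(d);e=np.array([-d[1],d[0]])
            P=[[*(d*h+e*w),.078],[*(d*h-e*w),.078],[*(d*(h+c)-e*w),.078-s],[*(d*(h+c)+e*w),.078-s]]
            L.append(place(np.array(P),.579,-.2075,yaw))
        return L
    a=crop(f,u,v,64,48,6,"x.png"); b=crop(f,u,v,64,48,6,"x.png",[(p,(0,0,255)) for p in wing(1.54)]+[(p,(255,0,0)) for p in wing(1.3)])
    ims.append(np.hstack([a,b]))
cv2.imwrite("pics/z.png",np.vstack(ims))
E
```

```text
(no output)
```

View pics/z.png

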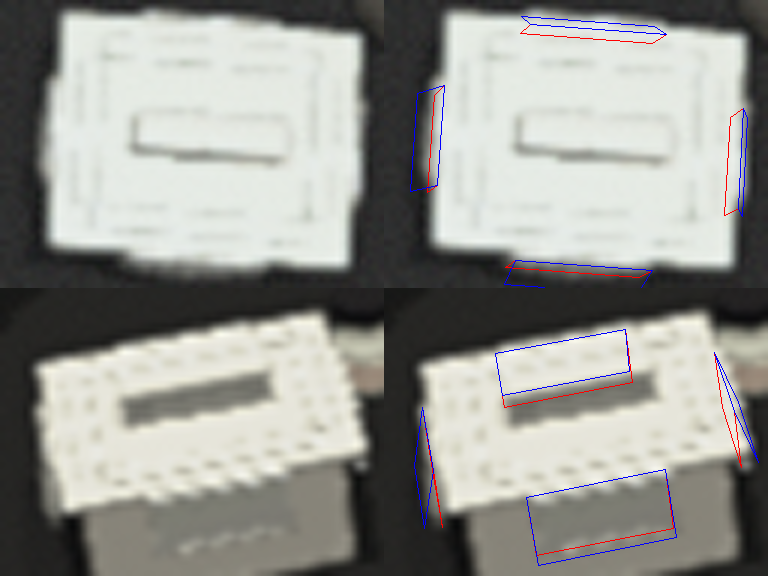

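```bash
python3 - <<'E'
from h import *
yaw=np.deg2rad(-4.45);ims=[]
f=grab_frame("scene"); u,v=proj(f,[.64,-.212,.05])[0]
def wing(th,o=.0015):
    c,s=.038*np.cos(th),.038*np.sin(th);n=np.array([np.sin(th)*o,np.cos(th)*o])
    P=[[.061+n[0],.035,.078+n[1]],[.061+n[0],-.035,.078+n[1]],[.061+c+n[0],-.035,.078-s+n[1]],[.061+c+n[0],.035,.078-s+n[1]]]
    return place(np.array(P),.580,-.2075,yaw)
kw=dict()
a=crop(f,u,v,44,32,9,"x.png"); b=crop(f,u,v,44,32,9,"x.png",[(wing(1.55),(0,0,255)),(wing(1.35),(255,0,0))])
g=lambda i:np.clip((i.astype(float)-60)*2.2,0,255).astype(np.uint8)
x=np.hstack([g(a),b]); f2=grab_frame("top");u,v=proj(f2,[.64,-.212,.07])[0]
c=crop(f2,u,v,44,32,9,"x.png"); d=crop(f2,u,v,44,32,9,"x.png",[(wing(1.55),(0,0,255)),(wing(1.35),(255,0,0)),(place(rect(.06,.076,.081),.580,-.2075,yaw),(0,160,0))])
cv2.imwrite("pics/z2.png",np.vstack([x,np.hstack([c,d])]))
E
```

```text
(no output)
```

View pics/z2.png

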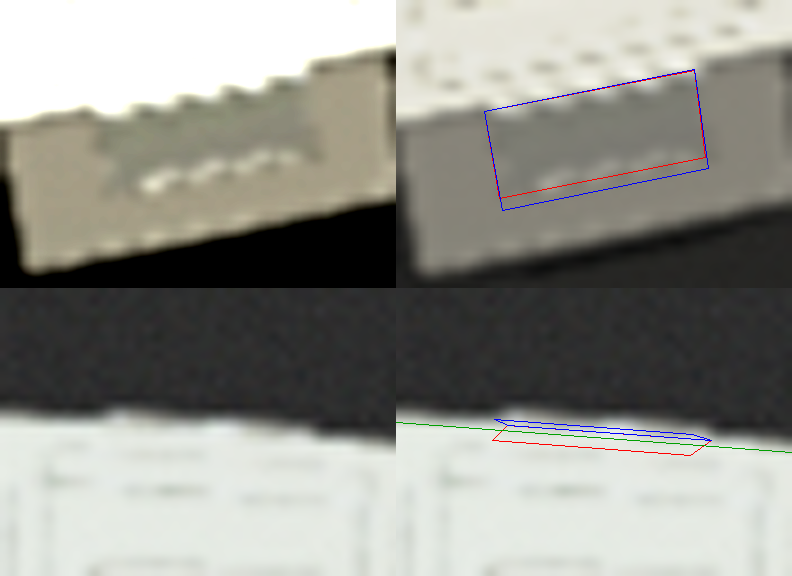

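All four wings stay down on their own with the arm clear, and the lid is level and centred, so I'm handing it in.

```bash
python3 -c "
from rig import bot; print(bot.sign_off())"
```

```text
the job is handed in; nothing more can be done
None
```

The lid is on the box, all four wings are locked down, and the job is handed in at about 31.5 s of the 67 s allowed. No verdict came back, so this rests on my own last checks.

**What I did**
- I picked the larger white lid at top-picture pixel (215,186). It was gripped by its bar and lowered into the mouth until the plate met the rim; the height matched the seated value to within 1 mm.
- I then folded and pressed the wings in this order: short +y, short -y, long +x, long -x. Each was pushed until it met a firm stop, at about 18 to 22 N, under the 40 N limit.

**What the last checks showed**
- With the arm clear, every wing stayed down by itself.
- The +x long wing's outline lies nearest 1.35 to 1.55 rad. At this resolution that one picture does not strictly prove it is past 1.45 rad. I took it as locked because it met a firm stop and, unclicked, it would have sprung open.
- The two cameras' estimates of the lid centre differed by about 4 mm. The overlays put the lid 1 to 2 mm off my reference position.
- On the short -y and long -x wings the force climbed gradually with no clear drop at the click.
- I saw no bystander disturbed near the box, but I did not re-measure them.

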